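Refill the tape spindle at the packing bench

TASK

Refill the tape spindle: its end knob is a tight friction fit and the stand is not fastened down, so work the knob off by twisting it back and forth about 30 degrees each way, first anticlockwise (seen from above) and then clockwise, while pulling up gently, never lifting or tipping the stand. Drop the empty cardboard core into the yellow bin, slip all the small tape rolls lying on the bench onto the post with the largest at the bottom and each next smaller one above it, then push and twist the knob fully home again. Leave the carton and the big masking-tape roll alone.

Things in the scene. Friction and masses are not known exactly. Their poses are not given: they have to be found in the camera images.
- stand: Spindle stand, loose on the table, about 2 kg: grey base plate 180 (x) x 130 (y) x 20 mm with an upright steel post at its middle. Origin: centre of the plate's underside; z up along the post. The post is 21 mm in diameter from 20 to 115 mm above the origin, then a thinner tip, 16 mm in diameter with a tapered end, up to 143 mm.
- knob: Black end knob, 70 g: round collar 44 mm in diameter, 32 mm high, with a blind bore below, 18.4 mm wide, 26 mm deep; on top an upright bar to grip, 60 mm long (its x), 14 mm thick (its y), 31 to 61 mm above the origin. Origin: centre of its underside. Starts fully home on the post's tip (origin 117 mm above the stand's), its x along the stand's x within 6 degrees.
- knob_wing (a point): Point at the end of the knob's bar, 28 mm along the knob's x from its axis, 46 mm above its origin. Twisted to and fro as it is pushed down the knob goes on with about 10 N; pushed straight it takes up to 50 N. Once home it stays by friction.
- post_foot (a point): Point on the post's axis at the top face of the stand's base plate.
- post_tip (a point): Top of the post's tip. Three bow springs on the tip (crests 12 mm below) press 18 N each on the knob's bore. Sliding the knob straight up takes 22 N or more, above the stand's weight, so the stand lifts; while being twisted (0.25 N m) and raised 1 to 3 mm a stroke, 5 to 15 N do. If the stand hangs from the knob, set it down before twisting on. The knob is free after rising about 20 mm.
- core: Empty cardboard core, a tube 34 mm outside, 26 mm inside diameter, 80 mm long, 30 g. Starts upright on the post, resting on the base plate, under the knob. Origin: centre of its lower end; z along the tube.
- core_mid (a point): Middle of the cardboard core.
- bin: Open yellow plastic bin, fixed to the table, outside 180 (its x) x 140 (its y) x 70 mm high, walls and floor 5 mm. Origin: centre of its underside.
- carton: Bystander: small closed carton, 80 x 120 x 60 mm. Origin: centre of its underside.
- masking_roll: Bystander: big roll of masking tape lying flat, 110 mm outside, 78 mm inside diameter, 36 mm high. Origin: centre of its underside.
- roll_a: The largest size of tape roll, 68 mm outside diameter, 28 mm high, with a hole 26 mm in diameter right through (it slides freely down the post); starts lying flat on the table; may be absent. Origin: centre of its underside; z along its axis. Either way up will do.
- roll_a_mid (a point): Middle of roll_a, half way up its hole.
- roll_b: The second largest size of tape roll, 60 mm outside diameter, 24 mm high, with a hole 26 mm in diameter right through (it slides freely down the post); starts lying flat on the table; may be absent. Origin: centre of its underside; z along its axis. Either way up will do.
- roll_b_mid (a point): Middle of roll_b, half way up its hole.
- roll_c: The third largest size of tape roll, 52 mm outside diameter, 20 mm high, with a hole 26 mm in diameter right through (it slides freely down the post); starts lying flat on the table; may be absent. Origin: centre of its underside; z along its axis. Either way up will do.
- roll_c_mid (a point): Middle of roll_c, half way up its hole.
- roll_d: The smallest size of tape roll, 44 mm outside diameter, 16 mm high, with a hole 26 mm in diameter right through (it slides freely down the post); starts lying flat on the table; may be absent. Origin: centre of its underside; z along its axis. Either way up will do.
- roll_d_mid (a point): Middle of roll_d, half way up its hole.

How it is judged (in metres and radians):
On the way, in this order (a step that is already met when the one before it is completed fails the run):
1. the knob, still on the post, is twisted anticlockwise by at least 18 degrees from the stand's long side (y of knob_wing in the frame of stand above 0.0087 m and z of knob in the frame of stand below 0.131 m and horizontal distance between knob and post_foot below 0.012 m), for 0.05 s.
2. the knob, still on the post, is twisted the other way, at least 18 degrees clockwise from the stand's long side (y of knob_wing in the frame of stand below -0.0087 m and z of knob in the frame of stand below 0.131 m and horizontal distance between knob and post_foot below 0.012 m), for 0.05 s.
3. the knob is off the post ((horizontal distance between knob and post_foot above 0.05 m or z of knob in the frame of stand above 0.16 m)), for 0.2 s.
At the end, for the whole second after the job is handed in: Knob fully home (within 3.5 mm of its starting height) and upright; every roll present on the post below it, flat within 7 degrees, in order of size with the largest lowest; core inside the bin; stand flat on the table; all at rest (z of knob in the frame of stand below 0.1205 m and horizontal distance between knob and post_foot below 0.006 m and angle between knob's own z axis and vertical below 0.08 rad and angle between stand's own z axis and vertical below 0.04 rad and height (world z) of stand below 0.004 m and linear speed of knob below 0.03 m/s and x of core_mid in the frame of bin between -0.085 and 0.085 m and y of core_mid in the frame of bin between -0.065 and 0.065 m and z of core_mid in the frame of bin between 0 and 0.06 m and linear speed of each of core, roll_a, roll_b, roll_c, roll_d below 0.05 m/s and horizontal distance between each of roll_a_mid, roll_b_mid, roll_c_mid, roll_d_mid and post_foot below 0.012 m and z of roll_a_mid in the frame of stand between 0.02 and 0.117 m and angle between the z axis of each of roll_a, roll_b, roll_c, roll_d and the z axis of stand, either way round below 0.12 rad and ((angle between roll_a's own z axis and vertical below 1.57 rad and z of roll_b_mid in the frame of roll_a_mid above 0.008 m) or (angle between roll_a's own z axis and vertical above 1.57 rad and z of roll_b_mid in the frame of roll_a_mid below -0.008 m)) and ((angle between roll_a's own z axis and vertical below 1.57 rad and z of roll_c_mid in the frame of roll_a_mid above 0.008 m) or (angle between roll_a's own z axis and vertical above 1.57 rad and z of roll_c_mid in the frame of roll_a_mid below -0.008 m)) and ((angle between roll_a's own z axis and vertical below 1.57 rad and z of roll_d_mid in the frame of roll_a_mid above 0.008 m) or (angle between roll_a's own z axis and vertical above 1.57 rad and z of roll_d_mid in the frame of roll_a_mid below -0.008 m)) and z of roll_b_mid in the frame of stand between 0.02 and 0.117 m and ((angle between roll_b's own z axis and vertical below 1.57 rad and z of roll_c_mid in the frame of roll_b_mid above 0.008 m) or (angle between roll_b's own z axis and vertical above 1.57 rad and z of roll_c_mid in the frame of roll_b_mid below -0.008 m)) and ((angle between roll_b's own z axis and vertical below 1.57 rad and z of roll_d_mid in the frame of roll_b_mid above 0.008 m) or (angle between roll_b's own z axis and vertical above 1.57 rad and z of roll_d_mid in the frame of roll_b_mid below -0.008 m)) and z of roll_c_mid in the frame of stand between 0.02 and 0.117 m and ((angle between roll_c's own z axis and vertical below 1.57 rad and z of roll_d_mid in the frame of roll_c_mid above 0.008 m) or (angle between roll_c's own z axis and vertical above 1.57 rad and z of roll_d_mid in the frame of roll_c_mid below -0.008 m)) and z of roll_d_mid in the frame of stand between 0.02 and 0.117 m); the robot touches nothing.
It fails at once if the stand is lifted off the table by more than 12 mm (height (world z) of stand above 0.012 m).
It fails at once if the stand is tipped by more than 8 degrees (angle between stand's own z axis and vertical above 0.14 rad).
It fails at once if the carton or the masking-tape roll is moved more than 30 mm (distance of any of carton, masking_roll from where it was at the start of the episode above 0.03 m).
Of roll_a, roll_b, roll_c, roll_d only 2 to 4 are there at a start; the rules pass over those that are not, and their reading is None.
At some moment in a run one of roll_a, roll_b, roll_c, roll_d may be knocked a few centimetres aside while the robot is not near it.
Once in a run the grip may slacken for a moment while it holds something.
It also fails if it takes over 210 s, if anything falls off the work surface, if the arm or the gripper's body presses on something with over 40 N, if the wrist force passes 120 N, or if a joint passes its speed limit or range.

ROBOT

A 6-joint arm with a two-finger parallel gripper is mounted at the origin on the work surface. World frame = base frame: x ahead of the robot, y to its left, z up, the work surface at z = 0. Lengths are in m, angles in degrees, forces in N, time in s.
With the tool pointing down it reaches from about 0.325 to 0.775 m from the base axis. Payload 5.5 kg.
Tool frame: the origin (TCP) lies at the very end of the fingers, on their centre line; the grasp point (between the pads) lies 19 mm behind it (ctrl.hold_point_z is the distance from the TCP to the grasp point, in m); z points along the fingers, y is the line along which they close (so a half turn about z gives the same grasp; the last joint's range is limited). The gripper opens to 85 mm and grips with 20 to 120 N. Pads are 22 mm wide; open, the fingers measure 114 mm over their backs; the gripper's body (76 mm by 85 mm) begins 54 mm behind the grasp point. The pads swing forward as they close: fully open they stand 13 mm farther back than shut.
Start: joints at [70.548, 5.22, 70.514, -0, 104.267, -3.249], TCP at [0.167, 0.576, 0.231] pointing down, gripper open.
Joint ranges: [-164.24, 164.24], [-49.07, 125.15], [9.68, 141.18], [-86.29, 266.29], [3.28, 154.24], [-151.56, 151.56]. Speed limits (degrees/s): [147.25, 147.25, 172.46, 180, 180, 180].

INTERFACE

Orientations are given as a 3x3 rotation matrix whose columns are the frame's x, y, z axes.
In Python, from plant import ctrl, imaging, nets gives the robot as it stands. The module is installed in compiled form; this text tells all that it offers.
- The arm moves only by the tool send_rows, never from a script. Its arguments are lists of equal length, an entry for each row: "linear": the shift along the world's x, y, z in m, a list of three; "rotation": the turn, a rotation vector about the world's x, y, z in rad, a list of three. In form: {"linear": [[tx, ty, tz], ...], "rotation": [[wx, wy, wz], ...]}. A call has 1 to 12 rows; each row is the pose to reach, as a shift and turn from the pose commanded when the call began; what a row does not reach only later rows make up. A row lasts 1/12 s, in which the tool goes at most 41.7 mm and 7.16 degrees, less where a joint would pass 70% of its speed; a pose out of reach is approached as far as the arm can. A call with a gripper value outside its range is refused whole. "gripper" is the gripper's target within -1 to 1 (shut at 1, half-way at 0, fully open at -1), set as the call begins (left out, the last holds). The fingers move at their own pace and stop on an object; the grip force is fixed at half the most. Time passes only in rows, so rows that repeat a pose let the fingers close. It gives the time, the measured TCP pose, the force, the opening and the grip force at its end, in the units of the state.
- ctrl.get_obs(): the state, without advancing time (a new reading comes with each control period).
- imaging.camera(name): name is "scene" or "top"; returns the picture (384x512x3 uint8, red, green, blue); there is no depth.
- imaging.camera_params(name): a dict with "fx", "fy", "cx", "cy" (pixels), "R" (3x3) and "t" (3): a world point X has camera coordinates R X + t. Camera axes: x right, y down, z forward; pixel columns grow to the right and rows downward; lengths in m; the calibration is good to about 2 mm. A picture is of the moment at which its call begins. camera_params takes no time and is no camera call.
- ctrl.job_done(): hands the job in; it is judged then, once.
Trained networks look in the newest picture that a camera, given by its name, has taken for a name from the list of things; names that differ only in an ending like _2 or _b are one class to them, and where a whole thing is asked for, a point or a joint stands for the part that bears it (a point fixed in the world has none). Each returns a list of dicts, best first, with "conf" (0 to 1); they miss things now and then, are a little off and sometimes report something else, mostly with a low value. They report only what shows in the picture. A call takes as long as a camera call.
- nets.spot_in(camera, label): "location" ([column, row] in pixels, amid what is visible of it).
- nets.regions_of(camera, label): "mask" (384x512 bool, what is visible of it) and "location" ([column, row] in pixels, amid what is visible of it).
- nets.tip_of(camera, label): "location" ([column, row] in pixels: a listed point, or the origin of a listed thing).
The state is a dict: "clock": time; "joint_positions": joint angles; "qd": joint speeds; "tau": joint torques, N m; "position": TCP position; "tcp_rot": TCP orientation; "force": force on the tool from outside, world axes, zero at the start; "wrist_torque": the same for the moment, N m; "width": finger opening in m; "grip_force": force on a finger pad.
Only numpy, scipy, OpenCV 4.12 (cv2) and the standard library are available. Lean on these libraries where they do the work, as an engineer would, in place of code of your own. Each camera call takes 0.05 s, during which the arm holds its last target. There are 200 camera calls.

## Working session

There is one attempt and no reset: what is moved stays moved. The work goes in short steps, Python scripts to look and compute and a tool call to move; the robot and the scene stay as the last step left them, time stands still between calls to the robot, and variables do not carry over. Pictures are saved under pics/ and viewed, at most 14 in all, crops included, and the job is handed in when it is done.

Besides the shell and the picture viewer there is one more tool, called as name(argument=value, ...), one argument or row to a line, values as JSON. send_rows: Moves the arm, as the interface text tells. Its arguments: {"type":"object","properties":{"linear":{"type":"array","items":{"type":"array","items":{"type":"number"}}},"rotation":{"type":"array","items":{"type":"array","items":{"type":"number"}}},"gripper":{"type":"number"}},"required":["linear","rotation"]}

```bash
mkdir -p pics; cat > h.py <<'E'
import numpy as np, cv2
from plant import ctrl, imaging, nets
def P(cam,px,z):
    p=imaging.camera_params(cam);R=np.array(p["R"]);t=np.array(p["t"])
    d=R.T@np.array([(px[0]-p["cx"])/p["fx"],(px[1]-p["cy"])/p["fy"],1]);c=-R.T@t
    return (c+d*(z-c[2])/d[2])[:2]
def proj(cam,X):
    p=imaging.camera_params(cam);q=np.array(p["R"])@np.array(X)+np.array(p["t"])
    return np.array([p["fx"]*q[0]/q[2]+p["cx"],p["fy"]*q[1]/q[2]+p["cy"]])
def save(cam,n,crop=None,s=1):
    im=imaging.camera(cam)[:,:,::-1]
    if crop: im=im[crop[1]:crop[3],crop[0]:crop[2]]
    im=cv2.resize(im,None,fx=s,fy=s,interpolation=cv2.INTER_CUBIC); cv2.imwrite("pics/"+n,im)
def st():
    o=ctrl.get_obs(); print({k:np.round(o[k],4).tolist() for k in("clock","position","tcp_rot","force","wrist_torque","width","grip_force","joint_positions")})
E
python3 - <<'E'
from h import *
st()
a=imaging.camera("top")[:,:,::-1];cv2.imwrite("pics/t0.png",cv2.resize(a,(800,600)))
a=imaging.camera("scene")[:,:,::-1];cv2.imwrite("pics/s0.png",cv2.resize(a,(800,600)))
for c in("top","scene"):
    p=imaging.camera_params(c);R=np.array(p["R"]);print(c,-R.T@np.array(p["t"]),p["fx"],R[2])
for l,z in [("knob",.117),("knob_wing",.163),("post_foot",.02),("stand",0),("roll_a_mid",.014),("roll_b_mid",.012),("roll_c_mid",.01),("roll_d_mid",.008),("bin",0),("carton",0),("masking_roll",0)]:
    for d in nets.tip_of("top",l)[:2]: print(l,round(d["conf"],2),np.round(d["location"]),P("top",d["location"],z).round(4))
E
```

```text
{'clock': 0.0, 'position': [0.1673, 0.5759, 0.2302], 'tcp_rot': [[-0.9603, 0.2791, -0.0006], [0.2791, 0.9603, -0.0018], [0.0001, -0.002, -1.0]], 'force': [0.1557, -0.4446, -0.104], 'wrist_torque': [0.03, 0.0597, 0.0008], 'width': 0.0853, 'grip_force': 0.0, 'joint_positions': [70.5474, 5.2636, 70.5812, -0.0003, 104.2673, -3.2491]}
top [ 0.52846002 -0.00441743  1.13369414] 364.27950815670135 [ 0.05290088  0.03435317 -0.9980087 ]
scene [ 1.209193   -0.44454198  0.69736659] 351.65732493273794 [-0.63492958  0.4836036  -0.60248817]
knob 0.69 [226. 202.] [0.5396 0.1054]
knob_wing 0.63 [220. 193.] [0.5637 0.1173]
knob_wing 0.5 [362. 234.] [ 0.4621 -0.2615]
post_foot 0.91 [228. 204.] [0.5341 0.1071]
stand 0.7 [230. 205.] [0.5324 0.1029]
stand 0.34 [361. 235.] [ 0.4471 -0.2992]
roll_a_mid 0.77 [370. 192.] [ 0.5792 -0.3247]
roll_b_mid 0.75 [323. 233.] [ 0.451  -0.1833]
roll_c_mid 0.48 [321. 189.] [ 0.5854 -0.1754]
roll_d_mid 0.44 [361. 233.] [ 0.4523 -0.2995]
roll_d_mid 0.32 [363. 234.] [ 0.4494 -0.3056]
bin 0.73 [149. 231.] [0.4454 0.3561]
bin 0.69 [369. 193.] [ 0.5752 -0.3235]
carton 0.6 [324. 140.] [ 0.741  -0.1858]
masking_roll 0.91 [252. 136.] [0.7504 0.0391]
```

View pics/t0.png

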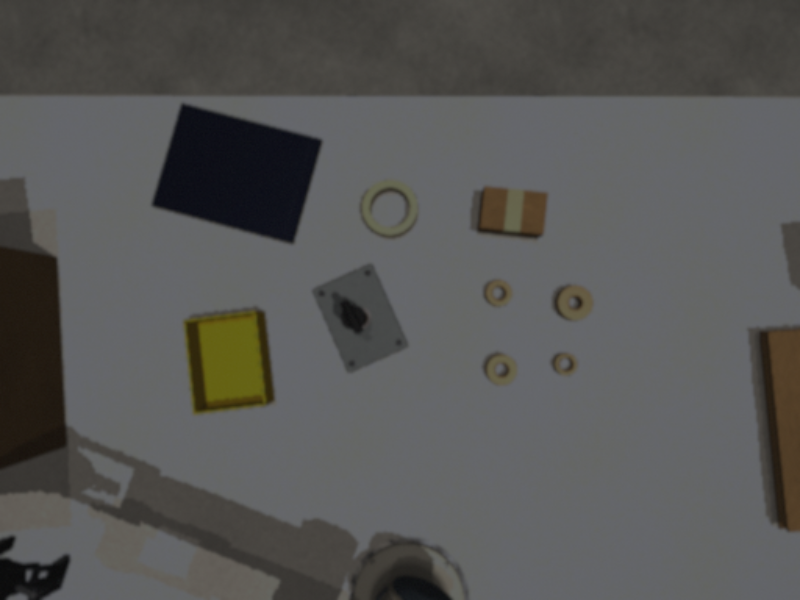

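View pics/s0.png

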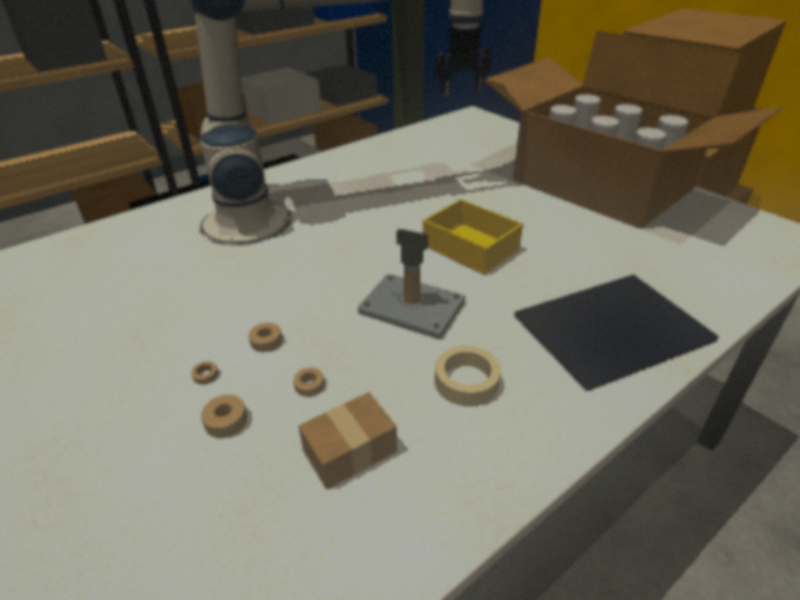

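The top view (800-px picture) shows the stand at (360,318) with its long side about 23° from x, and the bin at (230,360). All four rolls are there: a (573,302), b (501,369), c (497,293) and d (564,364). Next I measure them more exactly.

```bash
cat >> h.py <<'E'
def mask(cam,l,near=None):
    r=nets.regions_of(cam,l)
    if near is not None: r=[d for d in r if np.hypot(*(np.array(d["location"])-near))<12]
    return r[0]["mask"].astype(np.uint8) if r else None
def rollpos(l,h,near=None):
    imaging.camera("top"); m=mask("top",l,near)
    if m is None: return None
    c=max(cv2.findContours(m,0,1)[0],key=len); (u,v),r=cv2.minEnclosingCircle(c); M=cv2.moments(c)
    return P("top",(M["m10"]/M["m00"],M["m01"]/M["m00"]),h*.6).round(4), P("top",(u,v),h*.6).round(4), round(r*2*1.12/364,3)
E
python3 - <<'E'
from h import *
imaging.camera("top")
for l,h,n in [("roll_a",.028,(367,193)),("roll_b",.024,(321,236)),("roll_c",.02,(318,188)),("roll_d",.016,(361,233))]: print(l,rollpos(l,h,n))
for l,z in(("stand",.02),("knob",.175),("bin",.07)):
    m=mask("top",l)
    c=max(cv2.findContours(m,0,1)[0],key=len); b=cv2.boxPoints(cv2.minAreaRect(c)); w=np.array([P("top",q,z) for q in b]); 
    print(l,w.mean(0),[(np.linalg.norm(w[i]-w[i-1]).round(3),np.degrees(np.arctan2(*(w[i]-w[i-1])[::-1])).round(1)) for i in(1,2)])
imaging.camera("scene")
for l,z in(("knob_wing",.163),("post_foot",.02),("roll_a_mid",.014),("roll_b_mid",.012),("roll_c_mid",.01),("roll_d_mid",.008)):
    for d in nets.tip_of("scene",l)[:1]: print(l,d["conf"],P("scene",d["location"],z))
a=imaging.camera("top")[:,:,::-1][150:260,190:410];cv2.imwrite("pics/t1.png",cv2.resize(a,None,fx=3.6,fy=3.6,interpolation=2))
E
```

```text
roll_a (array([ 0.5729, -0.3138]), array([ 0.5738, -0.314 ]), 0.077)
roll_b (array([ 0.4426, -0.1744]), array([ 0.4431, -0.1746]), 0.06)
roll_c None
roll_d (array([ 0.453 , -0.2989]), array([ 0.4536, -0.2988]), 0.045)
stand [0.5371478  0.10150512] [(np.float64(0.132), np.float64(-65.5)), (np.float64(0.179), np.float64(-155.4))]
knob [0.53630971 0.10148291] [(np.float64(0.039), np.float64(-25.5)), (np.float64(0.049), np.float64(-115.5))]
bin [0.45089342 0.34266416] [(np.float64(0.159), np.float64(-82.8)), (np.float64(0.182), np.float64(-172.0))]
knob_wing 0.46 [ 0.73680676 -0.23218175]
post_foot 0.85 [0.53644249 0.10645304]
roll_a_mid 0.85 [ 0.57762462 -0.31471699]
roll_b_mid 0.55 [ 0.44573994 -0.1737046 ]
roll_c_mid 0.73 [0.52830409 0.11107208]
roll_d_mid 0.52 [ 0.46149815 -0.29435076]
```

View pics/t1.png

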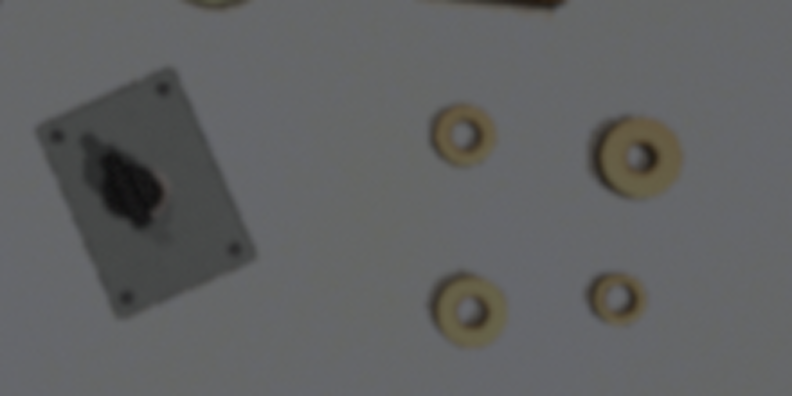

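The knob bar runs from crop pixel (105,153) to (145,227), about 27° from x. Its centre is near (0.537, 0.102). I'm moving above it now.

send_rows(
  linear=[
    [0.02, -0.025, 0.005],
    [0.045, -0.06, 0.01],
    [0.07, -0.09, 0.02],
    [0.092, -0.118, 0.02],
    [0.115, -0.148, 0.02],
    [0.14, -0.178, 0.02],
    [0.162, -0.208, 0.02],
    [0.185, -0.237, 0.02],
    [0.21, -0.267, 0.02],
    [0.232, -0.296, 0.02],
    [0.255, -0.326, 0.02],
    [0.278, -0.356, 0.02],
  ],
  rotation=[
    [0, 0, 0.06],
    [0, 0, 0.12],
    [0, 0, 0.19],
    [0, 0, 0.25],
    [0, 0, 0.31],
    [0, 0, 0.38],
    [0, 0, 0.44],
    [0, 0, 0.5],
    [0, 0, 0.56],
    [0, 0, 0.62],
    [0, 0, 0.69],
    [0, 0, 0.75],
  ],
  gripper=-1,
)

```text
clock: 2.65
position: [0.4462, 0.2185, 0.2516]
tcp_rot: [[-0.891, -0.454, 0.001], [-0.454, 0.891, 0.0], [-0.001, 0.0, -1.0]]
force: [1.1, 0.1, 0.0]
width: 0.0858
grip_force: 0.0
```

send_rows(
  linear=[
    [0.025, -0.03, 0],
    [0.05, -0.06, 0],
    [0.07, -0.09, 0],
    [0.085, -0.11, 0],
    [0.092, -0.118, 0],
    [0.092, -0.118, 0],
  ],
  rotation=[
    [0, 0, 0],
    [0, 0, 0],
    [0, 0, 0],
    [0, 0, 0],
    [0, 0, 0],
    [0, 0, 0],
  ],
  gripper=-0.3,
)

```text
clock: 3.15
position: [0.5383, 0.1004, 0.2507]
tcp_rot: [[-0.894, -0.448, -0.001], [-0.448, 0.894, -0.0], [0.001, 0.0, -1.0]]
force: [0.2, -0.4, 0.1]
width: 0.0559
grip_force: 0.0
```

```bash
python3 - <<'E'
from h import *
st()
a=imaging.camera("scene")[:,:,::-1];b=imaging.camera("top")[:,:,::-1]
q=proj("scene",[.537,.102,.17]).astype(int);r=proj("top",[.537,.102,.17]).astype(int)
f=lambda im,q:cv2.resize(im[q[1]-50:q[1]+50,q[0]-50:q[0]+50],(400,400),interpolation=2)
cv2.imwrite("pics/k1.png",np.hstack([f(a,q),f(b,r)]));print(q,r)
E
```

```text
{'clock': 3.15, 'position': [0.5383, 0.1004, 0.2507], 'tcp_rot': [[-0.8943, -0.4475, -0.0009], [-0.4475, 0.8943, -0.0004], [0.001, 0.0, -1.0]], 'force': [0.2216, -0.4147, 0.052], 'wrist_torque': [0.0202, -0.0203, 0.0183], 'width': 0.0559, 'grip_force': 0.0, 'joint_positions': [7.0162, -2.5496, 76.4355, -0.0175, 106.1671, -109.5728]}
[261 149] [224 202]
```

View pics/k1.png

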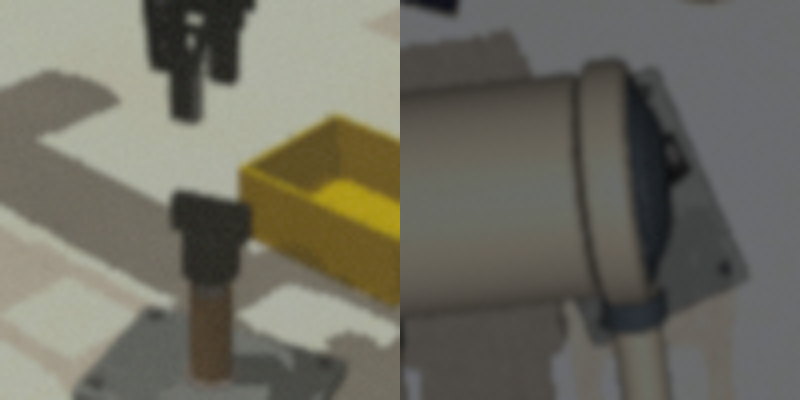

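```bash
python3 - <<'E'
from h import *
for z in(.04,.08,.14): print(z,proj("scene",[.537,.102,z]),proj("scene",[.541,.107,z]))
print(P("top",(225.3,202.5),.178),P("top",(226,203),.15))
o=ctrl.get_obs();print(proj("scene",o["position"]))
E
```

```text
0.04 [261.70294276 185.74126374] [263.77493917 185.72859755]
0.08 [261.68836058 175.20034736] [263.80733273 175.18618713]
0.14 [261.66520401 158.46132085] [263.8587742  158.44467809]
[0.53786123 0.09957779] [0.53681595 0.10069678]
[261.86796535 124.0247549 ]
```

send_rows(
  linear=[
    [0.002, 0.002, 0],
    [0.002, 0.002, 0],
    [0.002, 0.002, 0],
    [0.002, 0.002, 0],
    [0.002, 0.002, 0],
    [0.002, 0.002, 0],
    [0.002, 0.002, 0],
    [0.002, 0.002, 0],
    [0.002, 0.002, 0],
    [0.002, 0.002, 0],
    [0.002, 0.002, 0],
    [0.002, 0.002, 0],
  ],
  rotation=[
    [0, 0, -0.12],
    [0, 0, -0.24],
    [0, 0, -0.36],
    [0, 0, -0.48],
    [0, 0, -0.6],
    [0, 0, -0.72],
    [0, 0, -0.84],
    [0, 0, -0.96],
    [0, 0, -1.08],
    [0, 0, -1.2],
    [0, 0, -1.32],
    [0, 0, -1.44],
  ],
  gripper=-1,
)

```text
clock: 4.25
position: [0.5385, 0.1063, 0.2518]
tcp_rot: [[-0.561, 0.828, 0.001], [0.828, 0.561, 0.001], [0.0, 0.001, -1.0]]
force: [0.4, -0.3, 0.3]
width: 0.0856
grip_force: 0.0
```

send_rows(
  linear=[
    [0, 0, 0],
    [0, 0, 0],
    [0, 0, -0.02],
    [0, 0, -0.05],
    [0, 0, -0.07],
    [0, 0, -0.08],
    [0, 0, -0.088],
    [0, 0, -0.092],
    [0, 0, -0.092],
    [0, 0, -0.092],
  ],
  rotation=[
    [0, 0, -0.1],
    [0, 0, -0.13],
    [0, 0, -0.13],
    [0, 0, -0.13],
    [0, 0, -0.13],
    [0, 0, -0.13],
    [0, 0, -0.13],
    [0, 0, -0.13],
    [0, 0, -0.13],
    [0, 0, -0.13],
  ],
)

```text
clock: 5.08
position: [0.5398, 0.1046, 0.1606]
tcp_rot: [[-0.451, 0.892, 0.002], [0.892, 0.451, 0.0], [-0.001, 0.002, -1.0]]
force: [-0.5, -0.9, 0.2]
width: 0.0857
grip_force: 0.0
```

send_rows(
  linear=[
    [0, 0, 0],
    [0, 0, 0],
    [0, 0, 0],
    [0, 0, 0],
    [0, 0, 0],
    [0, 0, 0],
    [0, 0, 0],
    [0, 0, 0],
  ],
  rotation=[
    [0, 0, 0],
    [0, 0, 0],
    [0, 0, 0],
    [0, 0, 0],
    [0, 0, 0],
    [0, 0, 0],
    [0, 0, 0],
    [0, 0, 0],
  ],
  gripper=-0.37,
)

```text
clock: 5.75
position: [0.5401, 0.1043, 0.1608]
tcp_rot: [[-0.451, 0.893, 0.003], [0.893, 0.451, 0.0], [-0.001, 0.003, -1.0]]
force: [0.4, 1.2, 6.2]
width: 0.0587
grip_force: 32.2
```

```bash
python3 - <<'E'
from h import *
st()
E
```

```text
{'clock': 5.75, 'position': [0.5401, 0.1043, 0.1608], 'tcp_rot': [[-0.451, 0.8925, 0.0027], [0.8925, 0.451, 0.0005], [-0.0008, 0.0026, -1.0]], 'force': [0.4226, 1.2242, 6.2133], 'wrist_torque': [0.0865, -0.0084, 0.0085], 'width': 0.0587, 'grip_force': 32.2021, 'joint_positions': [7.3775, -2.7827, 85.7559, 0.0062, 96.8703, -19.4321]}
```

send_rows(
  linear=[
    [0, 0, 0],
    [0, 0, 0],
    [0, 0, 0.03],
    [0, 0, 0.06],
    [0, 0, 0.06],
    [0, 0, 0.06],
    [0, 0, 0.06],
    [0, 0, 0.06],
    [0, 0, 0.06],
    [0, 0, 0.06],
    [0, 0, 0.06],
    [0, 0, 0.06],
  ],
  rotation=[
    [0, 0, 0],
    [0, 0, 0],
    [0, 0, 0],
    [0, 0, 0.12],
    [0, 0, 0.24],
    [0, 0, 0.36],
    [0, 0, 0.48],
    [0, 0, 0.6],
    [0, 0, 0.72],
    [0, 0, 0.84],
    [0, 0, 0.96],
    [0, 0, 1.08],
  ],
  gripper=-1,
)

```text
clock: 6.75
position: [0.5392, 0.1041, 0.2186]
tcp_rot: [[-1.0, 0.017, -0.001], [0.017, 1.0, -0.0], [0.001, -0.0, -1.0]]
force: [-0.7, 0.4, -0.2]
width: 0.0857
grip_force: 0.0
```

send_rows(
  linear=[
    [0, 0, 0],
    [0, 0, 0],
    [0, 0, 0],
    [0, 0, 0],
    [0, 0, 0],
    [0, 0, -0.025],
    [0, 0, -0.045],
    [0, 0, -0.058],
    [0, 0, -0.064],
    [0, 0, -0.064],
    [0, 0, -0.064],
  ],
  rotation=[
    [0, 0, 0.12],
    [0, 0, 0.24],
    [0, 0, 0.36],
    [0, 0, 0.47],
    [0, 0, 0.49],
    [0, 0, 0.49],
    [0, 0, 0.49],
    [0, 0, 0.49],
    [0, 0, 0.49],
    [0, 0, 0.49],
    [0, 0, 0.49],
  ],
  gripper=-0.3,
)

```text
clock: 7.67
position: [0.5395, 0.1042, 0.1557]
tcp_rot: [[-0.893, -0.45, 0.0], [-0.45, 0.893, 0.0], [-0.0, -0.0, -1.0]]
force: [0.4, 0.8, -0.8]
width: 0.0556
grip_force: 0.0
```

send_rows(
  linear=[
    [0, 0, 0],
    [0, 0, 0],
    [0, 0, 0],
    [0, 0, 0],
    [0, 0, 0],
    [0, 0, 0],
    [0, 0, 0],
    [0, 0, 0],
    [0, 0, 0],
    [0, 0, 0],
  ],
  rotation=[
    [0, 0, 0],
    [0, 0, 0],
    [0, 0, 0],
    [0, 0, 0],
    [0, 0, 0],
    [0, 0, 0],
    [0, 0, 0],
    [0, 0, 0],
    [0, 0, 0],
    [0, 0, 0],
  ],
  gripper=1,
)

```text
clock: 8.5
position: [0.5401, 0.1039, 0.1567]
tcp_rot: [[-0.893, -0.45, 0.003], [-0.45, 0.893, -0.0], [-0.002, -0.001, -1.0]]
force: [0.9, -1.8, 5.3]
width: 0.0124
grip_force: 60.2
```

```bash
python3 - <<'E'
from h import *
st()
E
```

```text
{'clock': 8.5, 'position': [0.5401, 0.1039, 0.1567], 'tcp_rot': [[-0.893, -0.4501, 0.0027], [-0.4501, 0.893, -0.0002], [-0.0023, -0.0014, -1.0]], 'force': [0.8842, -1.7919, 5.2559], 'wrist_torque': [-0.3949, -0.1873, 0.0312], 'width': 0.0124, 'grip_force': 60.1715, 'joint_positions': [7.3691, -2.7467, 86.1405, -0.0337, 96.4545, -109.3864]}
```

send_rows(
  linear=[
    [0, 0, 0],
    [0, 0, 0],
    [0, 0, 0.001],
    [0, 0, 0.001],
    [0, 0, 0.002],
    [0, 0, 0.002],
    [0, 0, 0.002],
  ],
  rotation=[
    [0, 0, 0.07],
    [0, 0, 0.15],
    [0, 0, 0.24],
    [0, 0, 0.33],
    [0, 0, 0.42],
    [0, 0, 0.48],
    [0, 0, 0.48],
  ],
)

```text
clock: 9.08
position: [0.5399, 0.1036, 0.1568]
tcp_rot: [[-0.583, -0.813, 0.001], [-0.813, 0.583, -0.001], [0.0, -0.001, -1.0]]
force: [3.5, -2.3, -2.2]
width: 0.0127
grip_force: 59.2
```

```bash
python3 - <<'E'
from h import *
st()
a=imaging.camera("scene")[:,:,::-1]
q=proj("scene",[.537,.102,.1]).astype(int)
cv2.imwrite("pics/k2.png",cv2.resize(a[q[1]-60:q[1]+60,q[0]-60:q[0]+60],(480,480),interpolation=2))
E
```

```text
{'clock': 9.0833, 'position': [0.5399, 0.1036, 0.1568], 'tcp_rot': [[-0.5829, -0.8126, 0.0008], [-0.8126, 0.5829, -0.001], [0.0004, -0.0012, -1.0]], 'force': [3.4579, -2.3206, -2.1754], 'wrist_torque': [-0.6008, -0.7997, 0.0186], 'width': 0.0127, 'grip_force': 59.1744, 'joint_positions': [7.3499, -2.6797, 86.0643, -0.063, 96.5795, -137.0038]}
```

View pics/k2.png

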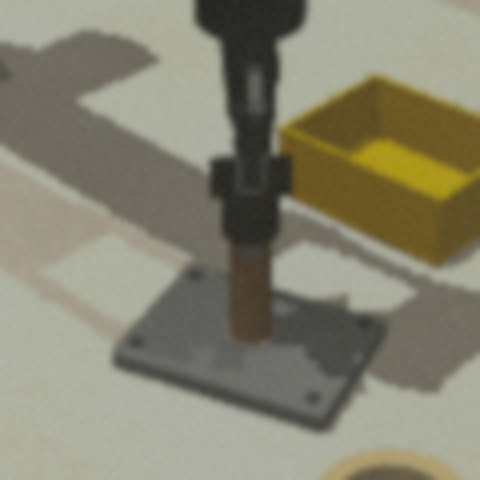

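send_rows(
  linear=[
    [0, 0, 0],
    [0, 0, 0.001],
    [0, 0, 0.001],
    [0, 0, 0.001],
    [0, 0, 0.002],
    [0, 0, 0.002],
    [0, 0, 0.003],
    [0, 0, 0.003],
    [0, 0, 0.003],
    [0, 0, 0.003],
    [0, 0, 0.003],
  ],
  rotation=[
    [0, 0, -0.1],
    [0, 0, -0.2],
    [0, 0, -0.3],
    [0, 0, -0.4],
    [0, 0, -0.5],
    [0, 0, -0.6],
    [0, 0, -0.7],
    [0, 0, -0.8],
    [0, 0, -0.9],
    [0, 0, -1.0],
    [0, 0, -1.03],
  ],
)

```text
clock: 10.05
position: [0.5391, 0.104, 0.1583]
tcp_rot: [[-0.996, 0.09, -0.002], [0.09, 0.996, -0.001], [0.002, -0.001, -1.0]]
force: [3.8, -1.4, -5.8]
width: 0.0127
grip_force: 58.9
```

send_rows(
  linear=[
    [0, 0, 0],
    [0, 0, 0.001],
    [0, 0, 0.001],
    [0, 0, 0.001],
    [0, 0, 0.002],
    [0, 0, 0.002],
    [0, 0, 0.003],
    [0, 0, 0.003],
    [0, 0, 0.003],
    [0, 0, 0.003],
    [0, 0, 0.003],
  ],
  rotation=[
    [0, 0, 0.1],
    [0, 0, 0.2],
    [0, 0, 0.3],
    [0, 0, 0.4],
    [0, 0, 0.5],
    [0, 0, 0.6],
    [0, 0, 0.7],
    [0, 0, 0.8],
    [0, 0, 0.9],
    [0, 0, 1.0],
    [0, 0, 1.0],
  ],
)

```text
clock: 10.97
position: [0.5384, 0.1041, 0.1606]
tcp_rot: [[-0.607, -0.795, -0.005], [-0.795, 0.607, -0.0], [0.003, 0.003, -1.0]]
force: [2.0, -2.0, -10.2]
width: 0.0125
grip_force: 58.8
```

send_rows(
  linear=[
    [0, 0, 0],
    [0, 0, 0],
    [0, 0, 0.0005],
    [0, 0, 0.001],
    [0, 0, 0.001],
    [0, 0, 0.0015],
    [0, 0, 0.002],
    [0, 0, 0.002],
    [0, 0, 0.002],
    [0, 0, 0.002],
    [0, 0, 0.002],
  ],
  rotation=[
    [0, 0, -0.1],
    [0, 0, -0.2],
    [0, 0, -0.3],
    [0, 0, -0.4],
    [0, 0, -0.5],
    [0, 0, -0.6],
    [0, 0, -0.7],
    [0, 0, -0.8],
    [0, 0, -0.9],
    [0, 0, -1.0],
    [0, 0, -1.03],
  ],
)

```text
clock: 11.88
position: [0.5386, 0.1044, 0.1632]
tcp_rot: [[-0.992, 0.123, -0.004], [0.123, 0.992, 0.0], [0.004, -0.0, -1.0]]
force: [3.0, -0.3, -9.2]
width: 0.013
grip_force: 40.1
```

send_rows(
  linear=[
    [0, 0, 0],
    [0, 0, 0],
    [0, 0, 0.0005],
    [0, 0, 0.001],
    [0, 0, 0.001],
    [0, 0, 0.0015],
    [0, 0, 0.002],
    [0, 0, 0.002],
    [0, 0, 0.002],
    [0, 0, 0.002],
    [0, 0, 0.002],
  ],
  rotation=[
    [0, 0, 0.1],
    [0, 0, 0.2],
    [0, 0, 0.3],
    [0, 0, 0.4],
    [0, 0, 0.5],
    [0, 0, 0.6],
    [0, 0, 0.7],
    [0, 0, 0.8],
    [0, 0, 0.9],
    [0, 0, 1.0],
    [0, 0, 1.0],
  ],
)

```text
clock: 12.8
position: [0.5385, 0.1042, 0.1655]
tcp_rot: [[-0.632, -0.775, -0.004], [-0.775, 0.632, -0.0], [0.003, 0.003, -1.0]]
force: [-0.0, -2.1, -8.4]
width: 0.0127
grip_force: 60.9
```

```bash
python3 - <<'E'
from h import *
st()
a=imaging.camera("scene")[:,:,::-1]
q=proj("scene",[.537,.102,.1]).astype(int)
cv2.imwrite("pics/k3.png",cv2.resize(a[q[1]-60:q[1]+60,q[0]-60:q[0]+60],(480,480),interpolation=2))
E
```

```text
{'clock': 12.8, 'position': [0.5385, 0.1042, 0.1655], 'tcp_rot': [[-0.6322, -0.7748, -0.0038], [-0.7748, 0.6322, -0.0003], [0.0026, 0.0028, -1.0]], 'force': [-0.0483, -2.1193, -8.3526], 'wrist_torque': [-0.2847, -0.0968, 0.0161], 'width': 0.0127, 'grip_force': 60.9197, 'joint_positions': [7.3879, -2.7178, 85.2225, 0.0126, 97.7125, -133.401]}
```

View pics/k3.png

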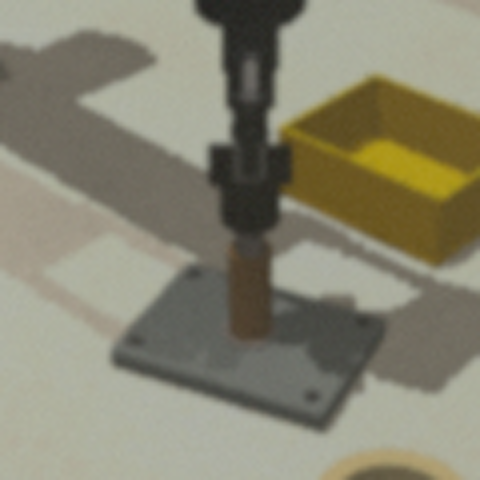

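The plate hasn't moved (corners still at (195,270) and (325,425)), and the knob has risen, with post showing at (250,245). I'll carry on.

send_rows(
  linear=[
    [0, 0, 0],
    [0, 0, 0],
    [0, 0, 0.0005],
    [0, 0, 0.001],
    [0, 0, 0.001],
    [0, 0, 0.0015],
    [0, 0, 0.002],
    [0, 0, 0.0025],
    [0, 0, 0.0025],
    [0, 0, 0.0025],
    [0, 0, 0.0025],
  ],
  rotation=[
    [0, 0, -0.1],
    [0, 0, -0.2],
    [0, 0, -0.3],
    [0, 0, -0.4],
    [0, 0, -0.5],
    [0, 0, -0.6],
    [0, 0, -0.7],
    [0, 0, -0.8],
    [0, 0, -0.9],
    [0, 0, -1.0],
    [0, 0, -1.0],
  ],
)

```text
clock: 13.77
position: [0.5387, 0.1045, 0.1683]
tcp_rot: [[-0.993, 0.121, -0.003], [0.121, 0.993, 0.0], [0.003, -0.0, -1.0]]
force: [1.0, 0.6, -9.7]
width: 0.0128
grip_force: 60.5
```

send_rows(
  linear=[
    [0, 0, 0],
    [0, 0, 0],
    [0, 0, 0.0005],
    [0, 0, 0.001],
    [0, 0, 0.001],
    [0, 0, 0.0015],
    [0, 0, 0.002],
    [0, 0, 0.0025],
    [0, 0, 0.0025],
    [0, 0, 0.0025],
    [0, 0, 0.0025],
  ],
  rotation=[
    [0, 0, 0.1],
    [0, 0, 0.2],
    [0, 0, 0.3],
    [0, 0, 0.4],
    [0, 0, 0.5],
    [0, 0, 0.6],
    [0, 0, 0.7],
    [0, 0, 0.8],
    [0, 0, 0.9],
    [0, 0, 1.0],
    [0, 0, 1.0],
  ],
)

```text
clock: 14.68
position: [0.5389, 0.1042, 0.1728]
tcp_rot: [[-0.629, -0.777, -0.001], [-0.777, 0.629, 0.0], [0.001, 0.001, -1.0]]
force: [-2.7, -1.4, -1.9]
width: 0.0127
grip_force: 61.7
```

send_rows(
  linear=[
    [0, 0, 0],
    [0, 0, 0],
    [0, 0, 0.0005],
    [0, 0, 0.001],
    [0, 0, 0.001],
    [0, 0, 0.0015],
    [0, 0, 0.002],
    [0, 0, 0.0025],
    [0, 0, 0.0025],
    [0, 0, 0.0025],
    [0, 0, 0.0025],
  ],
  rotation=[
    [0, 0, -0.1],
    [0, 0, -0.2],
    [0, 0, -0.3],
    [0, 0, -0.4],
    [0, 0, -0.5],
    [0, 0, -0.6],
    [0, 0, -0.7],
    [0, 0, -0.8],
    [0, 0, -0.9],
    [0, 0, -1.0],
    [0, 0, -1.0],
  ],
)

```text
clock: 15.6
position: [0.5398, 0.1048, 0.1764]
tcp_rot: [[-0.993, 0.119, 0.002], [0.119, 0.993, 0.001], [-0.002, 0.002, -1.0]]
force: [-0.8, 1.3, -0.1]
width: 0.0125
grip_force: 62.0
```

send_rows(
  linear=[
    [0, 0, 0],
    [0, 0, 0],
    [0, 0, 0.0005],
    [0, 0, 0.001],
    [0, 0, 0.001],
    [0, 0, 0.0015],
    [0, 0, 0.002],
    [0, 0, 0.0025],
    [0, 0, 0.0025],
    [0, 0, 0.0025],
    [0, 0, 0.0025],
  ],
  rotation=[
    [0, 0, 0.1],
    [0, 0, 0.2],
    [0, 0, 0.3],
    [0, 0, 0.4],
    [0, 0, 0.5],
    [0, 0, 0.6],
    [0, 0, 0.7],
    [0, 0, 0.8],
    [0, 0, 0.9],
    [0, 0, 1.0],
    [0, 0, 1.0],
  ],
)

```text
clock: 16.52
position: [0.5399, 0.1045, 0.1785]
tcp_rot: [[-0.628, -0.778, 0.002], [-0.778, 0.628, 0.001], [-0.002, -0.001, -1.0]]
force: [-0.3, -0.4, -0.8]
width: 0.0128
grip_force: 61.9
```

The knob is free, so I'll lift it and set it down at about (0.42, -0.06).

send_rows(
  linear=[
    [0, 0, 0.006],
    [0, 0, 0.02],
    [0, 0, 0.04],
    [-0.01, -0.013, 0.055],
    [-0.03, -0.04, 0.055],
    [-0.052, -0.072, 0.055],
    [-0.075, -0.103, 0.055],
    [-0.095, -0.13, 0.055],
    [-0.11, -0.15, 0.05],
    [-0.12, -0.165, 0.03],
    [-0.12, -0.165, 0.0],
    [-0.12, -0.165, -0.03],
  ],
  rotation=[
    [0, 0, 0],
    [0, 0, 0],
    [0, 0, 0],
    [0, 0, -0.1],
    [0, 0, -0.2],
    [0, 0, -0.3],
    [0, 0, -0.4],
    [0, 0, -0.5],
    [0, 0, -0.6],
    [0, 0, -0.6],
    [0, 0, -0.6],
    [0, 0, -0.6],
  ],
)

```text
clock: 17.52
position: [0.4202, -0.0621, 0.1496]
tcp_rot: [[-0.96, -0.279, 0.006], [-0.279, 0.96, -0.001], [-0.005, -0.003, -1.0]]
force: [0.3, 0.2, -1.5]
width: 0.0126
grip_force: 61.9
```

send_rows(
  linear=[
    [0, 0, -0.03],
    [0, 0, -0.06],
    [0, 0, -0.08],
    [0, 0, -0.095],
    [0, 0, -0.1],
    [0, 0, -0.104],
    [0, 0, -0.106],
    [0, 0, -0.106],
    [0, 0, -0.106],
  ],
  rotation=[
    [0, 0, 0],
    [0, 0, 0],
    [0, 0, 0],
    [0, 0, 0],
    [0, 0, 0],
    [0, 0, 0],
    [0, 0, 0],
    [0, 0, 0],
    [0, 0, 0],
  ],
)

```text
clock: 18.27
position: [0.4202, -0.061, 0.0427]
tcp_rot: [[-0.959, -0.283, 0.002], [-0.283, 0.959, -0.0], [-0.002, -0.001, -1.0]]
force: [0.3, 0.8, -0.1]
width: 0.013
grip_force: 61.9
```

send_rows(
  linear=[
    [0, 0, -0.001],
    [0, 0, -0.002],
    [0, 0, -0.003],
    [0, 0, -0.003],
    [0, 0, -0.003],
  ],
  rotation=[
    [0, 0, 0],
    [0, 0, 0],
    [0, 0, 0],
    [0, 0, 0],
    [0, 0, 0],
  ],
)

```text
clock: 18.68
position: [0.4201, -0.061, 0.0397]
tcp_rot: [[-0.959, -0.283, 0.002], [-0.283, 0.959, -0.0], [-0.002, -0.001, -1.0]]
force: [-1.5, -0.0, 5.6]
width: 0.0127
grip_force: 62.7
```

```bash
python3 - <<'E'
from h import *
st()
a=imaging.camera("scene")[:,:,::-1]
def f(X,n=40):
    q=proj("scene",X).astype(int); return cv2.resize(a[q[1]-n:q[1]+n,q[0]-n:q[0]+n],(400,400),interpolation=2)
cv2.imwrite("pics/k4.png",np.hstack([f([.42,-.06,.05]),f([.54,.104,.08])]))
E
```

```text
{'clock': 18.6833, 'position': [0.4201, -0.061, 0.0397], 'tcp_rot': [[-0.9591, -0.2832, 0.0018], [-0.2832, 0.9591, -0.0004], [-0.0016, -0.0009, -1.0]], 'force': [-1.4783, -0.0223, 5.6458], 'wrist_torque': [0.0834, 0.3174, 0.0176], 'width': 0.0127, 'grip_force': 62.7338, 'joint_positions': [-12.8528, -20.4557, 113.4451, -0.0011, 86.9017, -119.3032]}
```

View pics/k4.png

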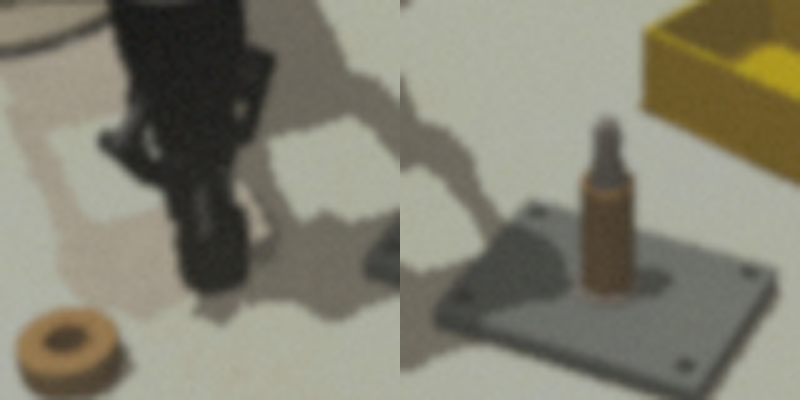

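send_rows(
  linear=[
    [0, 0, 0],
    [0, 0, 0],
    [0, 0, 0],
    [0, 0, 0.03],
    [0, 0, 0.07],
    [0, 0, 0.11],
    [0, 0, 0.15],
    [0.01, 0.014, 0.18],
    [0.03, 0.042, 0.19],
    [0.053, 0.074, 0.19],
    [0.077, 0.106, 0.19],
    [0.098, 0.135, 0.19],
  ],
  rotation=[
    [0, 0, 0],
    [0, 0, 0],
    [0, 0, 0],
    [0, 0, 0],
    [0, 0, 0],
    [0, 0, 0],
    [0, 0, 0],
    [0, 0, 0],
    [0, 0, 0],
    [0, 0, 0],
    [0, 0, 0],
    [0, 0, 0],
  ],
  gripper=-1,
)

```text
clock: 19.73
position: [0.5186, 0.076, 0.2284]
tcp_rot: [[-0.959, -0.283, 0.001], [-0.283, 0.959, 0.0], [-0.001, -0.0, -1.0]]
force: [0.6, -0.1, -0.7]
width: 0.0856
grip_force: 0.0
```

send_rows(
  linear=[
    [0.015, 0.02, 0],
    [0.0215, 0.03, 0],
    [0.0215, 0.03, 0],
    [0.0215, 0.03, -0.02],
    [0.0215, 0.03, -0.05],
    [0.0215, 0.03, -0.08],
    [0.0215, 0.03, -0.11],
    [0.0215, 0.03, -0.13],
    [0.0215, 0.03, -0.145],
    [0.0215, 0.03, -0.149],
    [0.0215, 0.03, -0.149],
  ],
  rotation=[
    [0, 0, 0],
    [0, 0, 0],
    [0, 0, 0],
    [0, 0, 0],
    [0, 0, 0],
    [0, 0, 0],
    [0, 0, 0],
    [0, 0, 0],
    [0, 0, 0],
    [0, 0, 0],
    [0, 0, 0],
  ],
)

```text
clock: 20.65
position: [0.5378, 0.1029, 0.0781]
tcp_rot: [[-0.959, -0.282, -0.003], [-0.282, 0.959, -0.001], [0.003, 0.0, -1.0]]
force: [0.1, -0.2, 0.9]
width: 0.0853
grip_force: 0.0
```

send_rows(
  linear=[
    [0, 0, 0],
    [0, 0, 0],
    [0, 0, 0],
    [0, 0, 0],
    [0, 0, 0],
    [0, 0, 0],
    [0, 0, 0],
    [0, 0, 0],
    [0, 0, 0],
  ],
  rotation=[
    [0, 0, 0],
    [0, 0, 0],
    [0, 0, 0],
    [0, 0, 0],
    [0, 0, 0],
    [0, 0, 0],
    [0, 0, 0],
    [0, 0, 0],
    [0, 0, 0],
  ],
  gripper=1,
)

```text
clock: 21.4
position: [0.5398, 0.1044, 0.081]
tcp_rot: [[-0.959, -0.283, 0.003], [-0.283, 0.959, 0.0], [-0.003, -0.0, -1.0]]
force: [-0.7, 0.3, 7.0]
width: 0.0323
grip_force: 59.5
```

send_rows(
  linear=[
    [0, 0, 0.005],
    [0, 0, 0.015],
    [0, 0, 0.035],
    [0, 0, 0.06],
    [0, 0, 0.09],
    [0, 0, 0.12],
    [0, 0, 0.145],
    [0, 0, 0.16],
    [-0.005, 0.014, 0.165],
    [-0.015, 0.04, 0.165],
    [-0.027, 0.073, 0.165],
    [-0.04, 0.106, 0.165],
  ],
  rotation=[
    [0, 0, 0],
    [0, 0, 0],
    [0, 0, 0],
    [0, 0, 0],
    [0, 0, 0],
    [0, 0, 0],
    [0, 0, 0],
    [0, 0, 0],
    [0, 0, 0],
    [0, 0, 0],
    [0, 0, 0],
    [0, 0, 0],
  ],
)

```text
clock: 22.4
position: [0.4986, 0.2107, 0.245]
tcp_rot: [[-0.96, -0.281, 0.0], [-0.281, 0.96, 0.0], [-0.001, -0.0, -1.0]]
force: [-0.1, 0.5, -0.8]
width: 0.0324
grip_force: 59.5
```

send_rows(
  linear=[
    [-0.012, 0.033, 0],
    [-0.024, 0.066, 0],
    [-0.036, 0.097, 0],
    [-0.045, 0.12, 0],
    [-0.05, 0.133, 0],
    [-0.05, 0.133, -0.03],
    [-0.05, 0.133, -0.06],
    [-0.05, 0.133, -0.09],
    [-0.05, 0.133, -0.12],
    [-0.05, 0.133, -0.145],
    [-0.05, 0.133, -0.158],
    [-0.05, 0.133, -0.158],
  ],
  rotation=[
    [0, 0, 0],
    [0, 0, 0],
    [0, 0, 0],
    [0, 0, 0],
    [0, 0, 0],
    [0, 0, 0],
    [0, 0, 0],
    [0, 0, 0],
    [0, 0, 0],
    [0, 0, 0],
    [0, 0, 0],
    [0, 0, 0],
  ],
)

```text
clock: 23.4
position: [0.4475, 0.3416, 0.0825]
tcp_rot: [[-0.959, -0.283, -0.005], [-0.283, 0.959, -0.004], [0.006, -0.002, -1.0]]
force: [-0.6, 0.1, -1.1]
width: 0.0321
grip_force: 59.5
```

```bash
python3 - <<'E'
from h import *
st()
a=imaging.camera("scene")[:,:,::-1]
def f(X,n=50):
    q=proj("scene",X).astype(int); return cv2.resize(a[q[1]-n:q[1]+n,q[0]-n:q[0]+n],(400,400),interpolation=2)
cv2.imwrite("pics/k5.png",np.hstack([f([.45,.34,.08]),f([.54,.104,.08])]))
E
```

```text
{'clock': 23.4, 'position': [0.4475, 0.3416, 0.0825], 'tcp_rot': [[-0.9592, -0.2827, -0.0054], [-0.2827, 0.9592, -0.004], [0.0064, -0.0023, -1.0]], 'force': [-0.5772, 0.0599, -1.1267], 'wrist_torque': [-0.0009, 0.0232, 0.0341], 'width': 0.0321, 'grip_force': 59.5286, 'joint_positions': [33.9, 1.16, 89.8281, -0.0167, 89.3989, -72.5228]}
```

View pics/k5.png

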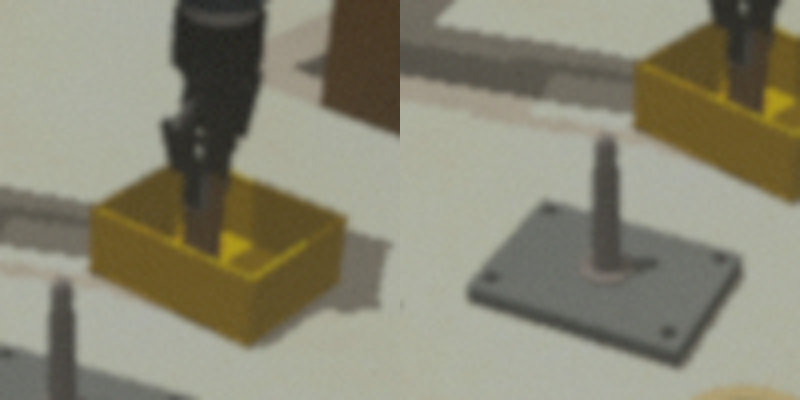

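The core is held inside the bin, so I'm releasing it. Then I'll re-measure the rolls and the post.

send_rows(
  linear=[
    [0, 0, -0.003],
    [0, 0, -0.003],
    [0, 0, -0.003],
    [0, 0, -0.003],
    [0, 0, 0.03],
    [0, 0, 0.07],
    [0, 0, 0.11],
    [0, 0, 0.14],
    [0, 0, 0.15],
  ],
  rotation=[
    [0, 0, 0],
    [0, 0, 0],
    [0, 0, 0],
    [0, 0, 0],
    [0, 0, 0],
    [0, 0, 0],
    [0, 0, 0],
    [0, 0, 0],
    [0, 0, 0],
  ],
  gripper=-1,
)

```text
clock: 24.2
position: [0.4502, 0.3441, 0.2441]
tcp_rot: [[-0.959, -0.283, 0.009], [-0.283, 0.959, 0.006], [-0.01, 0.003, -1.0]]
force: [0.2, -0.2, 1.3]
width: 0.0853
grip_force: 0.0
```

```bash
python3 - <<'E'
from h import *
st()
a=imaging.camera("top")
# rolls by colour segmentation near expected spots
hsv=cv2.cvtColor(a,cv2.COLOR_RGB2HSV)
for n,x,y,h in [("a",.574,-.314,.028),("b",.443,-.175,.024),("c",.577,-.169,.02),("d",.453,-.299,.016)]:
    q=proj("top",[x,y,h]).astype(int)
    w=hsv[q[1]-18:q[1]+19,q[0]-18:q[0]+19]; m=(w[:,:,1]>60).astype(np.uint8)
    c=max(cv2.findContours(m,0,1)[0],key=cv2.contourArea); M=cv2.moments(c); (u,v),r=cv2.minEnclosingCircle(c)
    print(n,P("top",q-18+[M["m10"]/M["m00"],M["m01"]/M["m00"]],h*.7).round(4),P("top",q-18+[u,v],h*.7).round(4),r, rollpos("roll_"+n,h,q))
for l,z in(("post_tip",.143),("post_foot",.02)):
    for d in nets.tip_of("top",l)[:1]: print(l,d["conf"],P("top",d["location"],z))
imaging.camera("scene")
for l,z in(("post_tip",.143),("post_foot",.02)):
    for d in nets.tip_of("scene",l)[:1]: print(l,d["conf"],P("scene",d["location"],z),d["location"],proj("scene",[.54,.1045,z]))
r=nets.regions_of("scene","core"); print([(d["conf"],d["location"]) for d in r[:2]], proj("scene",[.447,.342,.045]))
E
```

```text
{'clock': 24.2, 'position': [0.4502, 0.3441, 0.2441], 'tcp_rot': [[-0.959, -0.2834, 0.0089], [-0.2833, 0.959, 0.006], [-0.0103, 0.0032, -0.9999]], 'force': [0.1508, -0.2089, 1.2619], 'wrist_torque': [-0.0457, 0.0148, 0.041], 'width': 0.0853, 'grip_force': 0.0, 'joint_positions': [33.9508, -0.3482, 74.9373, -0.0021, 104.7952, -72.51]}
a [ 0.5748 -0.3127] [ 0.5742 -0.3128] 11.45943832397461 (array([ 0.5727, -0.3113]), array([ 0.5707, -0.311 ]), 0.077)
b [ 0.443  -0.1728] [ 0.4427 -0.1729] 9.486932754516602 (array([ 0.4408, -0.1741]), array([ 0.4413, -0.1741]), 0.064)
c [ 0.5915 -0.1673] [ 0.5915 -0.167 ] 8.004005432128906 (array([ 0.5916, -0.1683]), array([ 0.5913, -0.1681]), 0.051)
d [ 0.455  -0.2984] [ 0.4546 -0.298 ] 7.203066825866699 (array([ 0.4553, -0.2985]), array([ 0.4552, -0.2986]), 0.045)
post_tip 0.78 [0.54250591 0.10703183]
post_foot 0.7 [0.53161723 0.10708546]
post_tip 0.96 [0.53565311 0.10285597] [261.6, 157.3] [262.98016679 157.72825327]
post_foot 0.69 [0.54092616 0.09355433] [260.4, 192.5] [262.93739799 190.98522638]
[(0.59, [262.7, 194.6]), (0.46, [299.0, 141.1])] [297.86236137 147.17732635]
```

send_rows(
  linear=[
    [0.003, -0.015, 0],
    [0.008, -0.045, 0],
    [0.015, -0.085, 0],
    [0.022, -0.125, 0],
    [0.03, -0.165, 0],
    [0.037, -0.205, 0],
    [0.045, -0.245, 0],
    [0.053, -0.285, 0],
    [0.06, -0.325, 0],
    [0.068, -0.365, 0],
    [0.076, -0.405, 0],
    [0.083, -0.445, 0],
  ],
  rotation=[
    [0, 0, 0],
    [0, 0, -0.05],
    [0, 0, -0.12],
    [0, 0, -0.2],
    [0, 0, -0.28],
    [0, 0, -0.36],
    [0, 0, -0.44],
    [0, 0, -0.52],
    [0, 0, -0.6],
    [0, 0, -0.68],
    [0, 0, -0.75],
    [0, 0, -0.787],
  ],
  gripper=-1,
)

```text
clock: 25.95
position: [0.532, -0.1039, 0.2366]
tcp_rot: [[-0.876, 0.482, 0.001], [0.482, 0.876, -0.0], [-0.001, 0.0, -1.0]]
force: [1.9, -0.2, -0.0]
width: 0.0851
grip_force: 0.0
```

send_rows(
  linear=[
    [0.008, -0.04, 0],
    [0.016, -0.08, 0],
    [0.024, -0.12, 0],
    [0.032, -0.16, 0],
    [0.038, -0.19, 0],
    [0.042, -0.208, 0],
    [0.042, -0.21, -0.03],
    [0.042, -0.21, -0.07],
    [0.042, -0.21, -0.1],
    [0.042, -0.21, -0.13],
    [0.042, -0.21, -0.15],
    [0.042, -0.21, -0.15],
  ],
  rotation=[
    [0, 0, 0],
    [0, 0, 0],
    [0, 0, 0],
    [0, 0, 0],
    [0, 0, 0],
    [0, 0, 0],
    [0, 0, 0],
    [0, 0, 0],
    [0, 0, 0],
    [0, 0, 0],
    [0, 0, 0],
    [0, 0, 0],
  ],
)

```text
clock: 26.95
position: [0.5713, -0.3103, 0.0794]
tcp_rot: [[-0.878, 0.479, -0.009], [0.479, 0.878, 0.005], [0.01, 0.001, -1.0]]
force: [-1.3, 0.5, -1.4]
width: 0.0856
grip_force: 0.0
```

```bash
python3 - <<'E'
from h import *
st()
a=imaging.camera("scene")[:,:,::-1]
def f(X,n=50):
    q=proj("scene",X).astype(int); q=np.clip(q,n,[511-n,383-n]);return cv2.resize(a[q[1]-n:q[1]+n,q[0]-n:q[0]+n],(400,400),interpolation=2)
cv2.imwrite("pics/k6.png",np.hstack([f([.574,-.313,.05]),f([.45,.34,.06])]))
d=nets.tip_of("scene","roll_a_mid");print(d[0]["conf"],d[0]["location"],proj("scene",[.574,-.313,.014]))
E
```

```text
{'clock': 26.95, 'position': [0.5713, -0.3103, 0.0794], 'tcp_rot': [[-0.8776, 0.4793, -0.0088], [0.4793, 0.8776, 0.0054], [0.0103, 0.0006, -0.9999]], 'force': [-1.309, 0.4831, -1.4293], 'wrist_torque': [0.0184, 0.0297, 0.0095], 'width': 0.0856, 'grip_force': 0.0, 'joint_positions': [-31.5048, 14.667, 75.4016, 0.0022, 90.5233, -92.8632]}
0.69 [145.3, 263.2] [142.24252948 264.47308211]
```

View pics/k6.png

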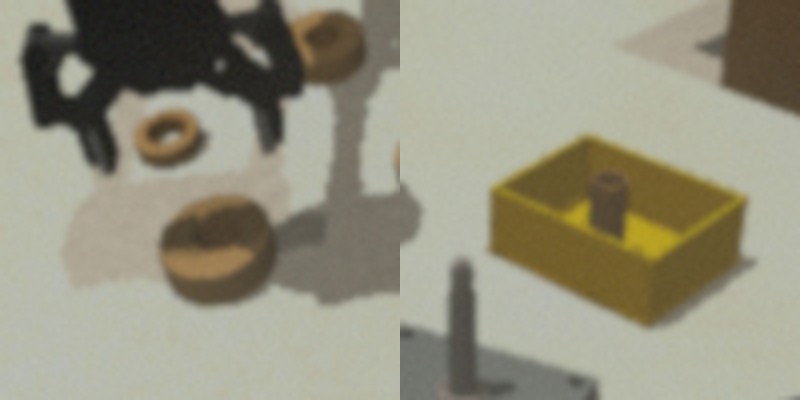

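The core stands upright in the bin (615,205). Roll A lies slightly right of my estimate, which fits the top camera's bias of about (+3, +3) mm seen at the post.

send_rows(
  linear=[
    [0.003, 0.002, 0],
    [0.003, 0.002, 0],
    [0.003, 0.002, -0.01],
    [0.003, 0.002, -0.02],
  ],
  rotation=[
    [0, 0, 0],
    [0, 0, 0],
    [0, 0, 0],
    [0, 0, 0],
  ],
)

```text
clock: 27.38
position: [0.5782, -0.3104, 0.0682]
tcp_rot: [[-0.878, 0.479, 0.004], [0.479, 0.878, -0.002], [-0.005, -0.0, -1.0]]
force: [0.3, -0.4, -0.4]
width: 0.0853
grip_force: 0.0
```

send_rows(
  linear=[
    [0, 0, 0],
    [0, 0, 0],
    [0, 0, 0],
  ],
  rotation=[
    [0, 0, 0],
    [0, 0, 0],
    [0, 0, 0],
  ],
)

```text
clock: 27.63
position: [0.5767, -0.3097, 0.0658]
tcp_rot: [[-0.878, 0.479, -0.001], [0.479, 0.878, 0.0], [0.001, -0.0, -1.0]]
force: [0.8, 0.9, 0.0]
width: 0.0855
grip_force: 0.0
```

Now I lower 0.066 m, squeeze, release, turn by -90° and squeeze again.

send_rows(
  linear=[
    [0, 0, -0.02],
    [0, 0, -0.04],
    [0, 0, -0.055],
    [0, 0, -0.062],
    [0, 0, -0.064],
    [0, 0, -0.064],
    [0, 0, -0.064],
  ],
  rotation=[
    [0, 0, 0],
    [0, 0, 0],
    [0, 0, 0],
    [0, 0, 0],
    [0, 0, 0],
    [0, 0, 0],
    [0, 0, 0],
  ],
)

```text
clock: 28.22
position: [0.5776, -0.3102, 0.0037]
tcp_rot: [[-0.878, 0.479, 0.002], [0.479, 0.878, -0.001], [-0.002, -0.0, -1.0]]
force: [0.9, -0.2, 0.2]
width: 0.0856
grip_force: 0.0
```

send_rows(
  linear=[
    [0, 0, 0],
    [0, 0, 0],
    [0, 0, 0],
    [0, 0, 0],
    [0, 0, 0],
    [0, 0, 0],
  ],
  rotation=[
    [0, 0, 0],
    [0, 0, 0],
    [0, 0, 0],
    [0, 0, 0],
    [0, 0, 0],
    [0, 0, 0],
  ],
  gripper=-0.55,
)

```text
clock: 28.72
position: [0.5779, -0.3105, 0.0045]
tcp_rot: [[-0.878, 0.479, 0.003], [0.479, 0.878, -0.002], [-0.003, -0.0, -1.0]]
force: [-0.3, -0.1, 5.8]
width: 0.0672
grip_force: 37.8
```

send_rows(
  linear=[
    [0, 0, 0],
    [0, 0, 0],
    [0, 0, 0],
    [0, 0, 0],
    [0, 0, 0],
    [0, 0, 0],
    [0, 0, 0],
    [0, 0, 0],
    [0, 0, 0],
    [0, 0, 0],
    [0, 0, 0],
    [0, 0, 0],
  ],
  rotation=[
    [0, 0, 0],
    [0, 0, 0],
    [0, 0, -0.12],
    [0, 0, -0.24],
    [0, 0, -0.36],
    [0, 0, -0.48],
    [0, 0, -0.6],
    [0, 0, -0.72],
    [0, 0, -0.84],
    [0, 0, -0.96],
    [0, 0, -1.08],
    [0, 0, -1.2],
  ],
  gripper=-1,
)

```text
clock: 29.72
position: [0.5767, -0.3096, 0.0017]
tcp_rot: [[0.134, 0.991, -0.001], [0.991, -0.134, 0.0], [0.0, -0.001, -1.0]]
force: [-0.0, -0.6, -0.7]
width: 0.086
grip_force: 0.0
```

send_rows(
  linear=[
    [0, 0, 0],
    [0, 0, -0.001],
    [0, 0, -0.002],
    [0, 0, -0.003],
    [0, 0, -0.003],
    [0, 0, -0.003],
  ],
  rotation=[
    [0, 0, -0.12],
    [0, 0, -0.24],
    [0, 0, -0.36],
    [0, 0, -0.37],
    [0, 0, -0.37],
    [0, 0, -0.37],
  ],
)

```text
clock: 30.22
position: [0.5768, -0.3097, -0.0011]
tcp_rot: [[0.476, 0.88, -0.001], [0.88, -0.476, 0.0], [0.0, -0.001, -1.0]]
force: [-0.1, 0.5, 0.1]
width: 0.0853
grip_force: 0.0
```

send_rows(
  linear=[
    [0, 0, 0],
    [0, 0, 0],
    [0, 0, 0],
    [0, 0, 0],
    [0, 0, 0],
    [0, 0, 0],
    [0, 0, 0],
  ],
  rotation=[
    [0, 0, 0],
    [0, 0, 0],
    [0, 0, 0],
    [0, 0, 0],
    [0, 0, 0],
    [0, 0, 0],
    [0, 0, 0],
  ],
  gripper=1,
)

```text
clock: 30.8
position: [0.5774, -0.3101, 0.0002]
tcp_rot: [[0.478, 0.878, 0.001], [0.878, -0.478, -0.001], [-0.0, 0.001, -1.0]]
force: [-1.0, 0.4, 5.3]
width: 0.0662
grip_force: 67.3
```

send_rows(
  linear=[
    [0, 0, 0.005],
    [0, 0, 0.02],
    [0, 0, 0.05],
    [0, 0, 0.08],
    [0, 0, 0.11],
    [0, 0, 0.15],
    [0, 0, 0.19],
    [0, 0, 0.21],
    [0, 0, 0.21],
    [0, 0, 0.21],
  ],
  rotation=[
    [0, 0, 0],
    [0, 0, 0],
    [0, 0, 0],
    [0, 0, 0],
    [0, 0, 0],
    [0, 0, 0],
    [0, 0, 0],
    [0, 0, 0],
    [0, 0, 0],
    [0, 0, 0],
  ],
)

```text
clock: 31.63
position: [0.5773, -0.31, 0.2106]
tcp_rot: [[0.478, 0.878, 0.002], [0.878, -0.478, -0.001], [-0.0, 0.002, -1.0]]
force: [0.3, 0.1, -1.8]
width: 0.0666
grip_force: 67.1
```

send_rows(
  linear=[
    [-0.001, 0.012, 0],
    [-0.004, 0.04, 0],
    [-0.007, 0.08, 0],
    [-0.011, 0.12, 0],
    [-0.014, 0.16, 0],
    [-0.018, 0.2, 0],
    [-0.021, 0.24, 0],
    [-0.025, 0.28, 0],
    [-0.029, 0.32, 0],
    [-0.032, 0.36, 0],
    [-0.035, 0.39, 0],
    [-0.037, 0.41, 0],
  ],
  rotation=[
    [0, 0, 0],
    [0, 0, 0],
    [0, 0, 0],
    [0, 0, 0],
    [0, 0, 0],
    [0, 0, 0],
    [0, 0, 0],
    [0, 0, 0],
    [0, 0, 0],
    [0, 0, 0],
    [0, 0, 0],
    [0, 0, 0],
  ],
)

```text
clock: 32.63
position: [0.5376, 0.1039, 0.2061]
tcp_rot: [[0.476, 0.88, -0.005], [0.88, -0.476, 0.001], [-0.002, -0.005, -1.0]]
force: [-0.3, 0.4, -1.1]
width: 0.0663
grip_force: 67.1
```

send_rows(
  linear=[
    [0, 0.004, -0.02],
    [0, 0.004, -0.04],
    [0, 0.004, -0.05],
    [0, 0.004, -0.05],
    [0, 0.004, -0.05],
  ],
  rotation=[
    [0, 0, 0],
    [0, 0, 0],
    [0, 0, 0],
    [0, 0, 0],
    [0, 0, 0],
  ],
)

```text
clock: 33.05
position: [0.5388, 0.1041, 0.1574]
tcp_rot: [[0.479, 0.878, -0.004], [0.878, -0.479, -0.0], [-0.002, -0.003, -1.0]]
force: [0.0, -0.1, -1.0]
width: 0.0662
grip_force: 67.1
```

Centred above the post with the roll's underside at about 0.157 m. I'll lower slowly and watch the force.

send_rows(
  linear=[
    [0, 0, -0.005],
    [0, 0, -0.01],
    [0, 0, -0.015],
    [0, 0, -0.02],
    [0, 0, -0.025],
    [0, 0, -0.025],
  ],
  rotation=[
    [0, 0, 0],
    [0, 0, 0],
    [0, 0, 0],
    [0, 0, 0],
    [0, 0, 0],
    [0, 0, 0],
  ],
)

```text
clock: 33.55
position: [0.5394, 0.104, 0.1328]
tcp_rot: [[0.479, 0.878, -0.002], [0.878, -0.479, -0.0], [-0.001, -0.002, -1.0]]
force: [-0.4, 0.2, -2.0]
width: 0.0663
grip_force: 67.1
```

send_rows(
  linear=[
    [0, 0, -0.008],
    [0, 0, -0.016],
    [0, 0, -0.024],
    [0, 0, -0.032],
    [0, 0, -0.04],
    [0, 0, -0.04],
  ],
  rotation=[
    [0, 0, 0],
    [0, 0, 0],
    [0, 0, 0],
    [0, 0, 0],
    [0, 0, 0],
    [0, 0, 0],
  ],
)

```text
clock: 34.05
position: [0.5387, 0.104, 0.0915]
tcp_rot: [[0.479, 0.878, -0.004], [0.878, -0.479, -0.001], [-0.002, -0.003, -1.0]]
force: [-0.8, 0.7, -1.7]
width: 0.0661
grip_force: 67.1
```

send_rows(
  linear=[
    [0, 0, 0],
    [0, 0, 0],
    [0, 0, 0],
    [0, 0, 0],
    [0, 0, 0],
    [0, 0, 0.03],
    [0, 0, 0.07],
    [0, 0, 0.11],
    [0, 0, 0.13],
    [-0.02, -0.06, 0.13],
    [-0.033, -0.095, 0.13],
    [-0.045, -0.13, 0.13],
  ],
  rotation=[
    [0, 0, 0],
    [0, 0, 0],
    [0, 0, 0],
    [0, 0, 0],
    [0, 0, 0],
    [0, 0, 0],
    [0, 0, 0],
    [0, 0, 0],
    [0, 0, 0],
    [0, 0, 0],
    [0, 0, 0],
    [0, 0, 0],
  ],
  gripper=-1,
)

```text
clock: 35.05
position: [0.4987, -0.0147, 0.2252]
tcp_rot: [[0.477, 0.879, 0.002], [0.879, -0.477, -0.0], [0.001, 0.002, -1.0]]
force: [0.9, -0.6, -0.1]
width: 0.0855
grip_force: 0.0
```

```bash
cat >> h.py <<'E'
def rolls(L):
    a=imaging.camera("top")
    b=imaging.camera("scene")
    hs=cv2.cvtColor(a,cv2.COLOR_RGB2HSV)
    for n,x,y,h in L:
        q=proj("top",[x,y,h]).astype(int); N=22
        w=hs[q[1]-N:q[1]+N+1,q[0]-N:q[0]+N+1]; m=(w[:,:,1]>60).astype(np.uint8)
        cs=[c for c in cv2.findContours(m,0,1)[0] if cv2.contourArea(c)>20]
        for c in cs:
            M=cv2.moments(c); print(n,"top+3mm",(P("top",q-N+[M["m10"]/M["m00"],M["m01"]/M["m00"]],h*.7)+.003).round(4),cv2.contourArea(c))
        d=nets.tip_of("scene","roll_"+n+"_mid"); 
        for e in d[:2]: print("  scene",round(e["conf"],2),P("scene",e["location"],h/2).round(4))
LR=[("b",.443,-.173,.024),("c",.5915,-.1675,.02),("d",.4545,-.298,.016)]
E
python3 - <<'E'
from h import *
rolls(LR); st()
a=imaging.camera("scene")[:,:,::-1]
q=proj("scene",[.54,.104,.08]).astype(int);n=50
cv2.imwrite("pics/k7.png",cv2.resize(a[q[1]-n:q[1]+n,q[0]-n:q[0]+n],(400,400),interpolation=2))
E
```

```text
b top+3mm [ 0.4439 -0.181 ] 110.0
  scene 0.9 [ 0.4462 -0.1592]
  scene 0.66 [0.5329 0.1299]
c top+3mm [ 0.5946 -0.1644] 177.5
  scene 0.58 [ 0.5962 -0.17  ]
d top+3mm [ 0.458  -0.2953] 128.5
  scene 0.62 [ 0.4689 -0.2972]
{'clock': 35.3, 'position': [0.4992, -0.0139, 0.2246], 'tcp_rot': [[0.4792, 0.8777, 0.0009], [0.8777, -0.4792, 0.0005], [0.0009, 0.0006, -1.0]], 'force': [0.3865, 0.9356, -0.2658], 'wrist_torque': [0.0216, -0.021, -0.058], 'width': 0.0853, 'grip_force': 0.0, 'joint_positions': [-5.5168, -10.4175, 86.3568, 0.0344, 104.012, 23.1225]}
```

View pics/k7.png

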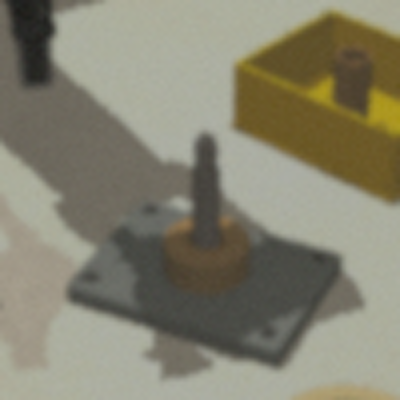

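Roll A sits flat on the plate around the post (205,255). B's readings disagree, so I'll take a close look.

```bash
python3 - <<'E'
from h import *
a=imaging.camera("scene")[:,:,::-1];b=imaging.camera("top")[:,:,::-1]
def f(c,im,X,n=35):
    q=proj(c,X).astype(int);print(c,q-n); return cv2.resize(im[q[1]-n:q[1]+n,q[0]-n:q[0]+n],(400,400),interpolation=2)
cv2.imwrite("pics/k8.png",np.hstack([f("scene",a,[.4455,-.17,.012]),f("top",b,[.443,-.173,.012])]))
E
```

```text
scene [135 179]
top [284 200]
```

View pics/k8.png

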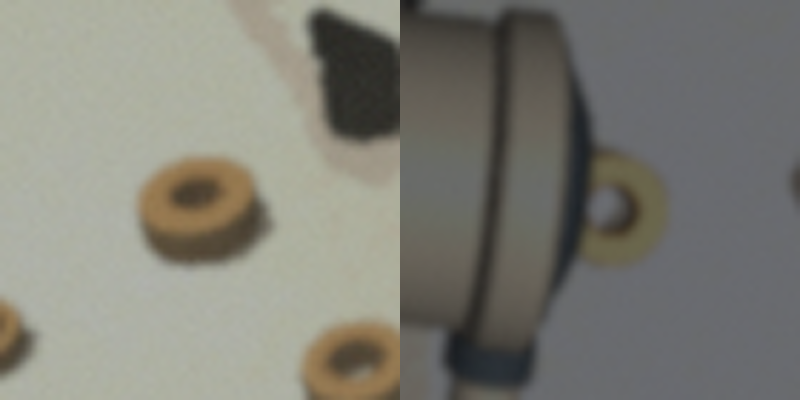

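B hasn't moved (top-camera hole still at pixel (321,236)), so I'm going to (0.4455, -0.170).

send_rows(
  linear=[
    [-0.01, -0.03, 0],
    [-0.023, -0.067, 0],
    [-0.036, -0.105, 0],
    [-0.047, -0.137, 0],
    [-0.0535, -0.156, 0],
    [-0.0535, -0.156, -0.04],
    [-0.0535, -0.156, -0.08],
    [-0.0535, -0.156, -0.12],
    [-0.0535, -0.156, -0.15],
    [-0.0535, -0.156, -0.16],
    [-0.0535, -0.156, -0.16],
  ],
  rotation=[
    [0, 0, 0],
    [0, 0, 0],
    [0, 0, 0],
    [0, 0, 0],
    [0, 0, 0],
    [0, 0, 0],
    [0, 0, 0],
    [0, 0, 0],
    [0, 0, 0],
    [0, 0, 0],
    [0, 0, 0],
  ],
)

```text
clock: 36.37
position: [0.4442, -0.1683, 0.061]
tcp_rot: [[0.477, 0.879, -0.006], [0.879, -0.477, 0.003], [-0.0, -0.006, -1.0]]
force: [0.4, 1.0, -0.4]
width: 0.0856
grip_force: 0.0
```

send_rows(
  linear=[
    [0, 0, -0.02],
    [0, 0, -0.04],
    [0, 0, -0.055],
    [0, 0, -0.061],
    [0, 0, -0.062],
    [0, 0, -0.062],
  ],
  rotation=[
    [0, 0, 0],
    [0, 0, 0],
    [0, 0, 0],
    [0, 0, 0],
    [0, 0, 0],
    [0, 0, 0],
  ],
)

```text
clock: 36.87
position: [0.4467, -0.1702, 0.0041]
tcp_rot: [[0.478, 0.878, 0.002], [0.878, -0.478, -0.001], [0.0, 0.002, -1.0]]
force: [0.1, -0.1, 0.3]
width: 0.0854
grip_force: 0.0
```

send_rows(
  linear=[
    [0, 0, 0],
    [0, 0, 0],
    [0, 0, 0],
    [0, 0, 0],
    [0, 0, 0],
    [0, 0, 0],
  ],
  rotation=[
    [0, 0, 0],
    [0, 0, 0],
    [0, 0, 0],
    [0, 0, 0],
    [0, 0, 0],
    [0, 0, 0],
  ],
  gripper=-0.37,
)

```text
clock: 37.37
position: [0.4466, -0.1704, 0.0043]
tcp_rot: [[0.479, 0.878, 0.003], [0.878, -0.479, -0.001], [0.0, 0.003, -1.0]]
force: [-1.4, -0.0, 6.1]
width: 0.0588
grip_force: 23.5
```

send_rows(
  linear=[
    [0, 0, 0],
    [0, 0, 0],
    [0, 0, 0],
    [0, 0, 0],
    [0, 0, 0],
    [0, 0, 0],
    [0, 0, 0],
    [0, 0, 0],
    [0, 0, 0],
    [0, 0, 0],
    [0, 0, 0],
    [0, 0, 0],
  ],
  rotation=[
    [0, 0, 0],
    [0, 0, 0],
    [0, 0, 0.12],
    [0, 0, 0.24],
    [0, 0, 0.36],
    [0, 0, 0.48],
    [0, 0, 0.6],
    [0, 0, 0.72],
    [0, 0, 0.84],
    [0, 0, 0.96],
    [0, 0, 1.08],
    [0, 0, 1.2],
  ],
  gripper=-1,
)

```text
clock: 38.37
position: [0.4454, -0.1699, 0.0021]
tcp_rot: [[-0.649, 0.76, -0.0], [0.76, 0.649, 0.0], [0.0, -0.0, -1.0]]
force: [-0.3, 0.3, -0.8]
width: 0.0853
grip_force: 0.0
```

send_rows(
  linear=[
    [0, 0, 0],
    [0, 0, -0.001],
    [0, 0, -0.002],
    [0, 0, -0.002],
    [0, 0, -0.002],
    [0, 0, -0.002],
  ],
  rotation=[
    [0, 0, 0.12],
    [0, 0, 0.24],
    [0, 0, 0.36],
    [0, 0, 0.37],
    [0, 0, 0.37],
    [0, 0, 0.37],
  ],
)

```text
clock: 38.87
position: [0.4455, -0.1699, 0.0002]
tcp_rot: [[-0.876, 0.482, -0.0], [0.482, 0.876, 0.0], [0.0, -0.0, -1.0]]
force: [-0.4, -0.1, 0.5]
width: 0.0855
grip_force: 0.0
```

send_rows(
  linear=[
    [0, 0, 0],
    [0, 0, 0],
    [0, 0, 0],
    [0, 0, 0],
    [0, 0, 0],
    [0, 0, 0],
    [0, 0, 0],
    [0, 0, 0],
  ],
  rotation=[
    [0, 0, 0],
    [0, 0, 0],
    [0, 0, 0],
    [0, 0, 0],
    [0, 0, 0],
    [0, 0, 0],
    [0, 0, 0],
    [0, 0, 0],
  ],
  gripper=1,
)

```text
clock: 39.53
position: [0.4461, -0.1702, 0.0011]
tcp_rot: [[-0.877, 0.48, 0.001], [0.48, 0.877, -0.001], [-0.002, 0.0, -1.0]]
force: [-0.3, -0.0, 5.6]
width: 0.0581
grip_force: 64.5
```

send_rows(
  linear=[
    [0, 0, 0.005],
    [0, 0, 0.02],
    [0, 0, 0.05],
    [0, 0, 0.08],
    [0, 0, 0.11],
    [0, 0, 0.15],
    [0, 0, 0.19],
    [0, 0, 0.205],
    [0, 0, 0.205],
    [0, 0, 0.205],
  ],
  rotation=[
    [0, 0, 0],
    [0, 0, 0],
    [0, 0, 0],
    [0, 0, 0],
    [0, 0, 0],
    [0, 0, 0],
    [0, 0, 0],
    [0, 0, 0],
    [0, 0, 0],
    [0, 0, 0],
  ],
)

```text
clock: 40.37
position: [0.4458, -0.17, 0.2057]
tcp_rot: [[-0.878, 0.479, 0.001], [0.479, 0.878, -0.0], [-0.001, 0.0, -1.0]]
force: [0.4, 0.4, -1.5]
width: 0.0583
grip_force: 64.3
```

Moving to the post: delta (+0.094, +0.2745).

send_rows(
  linear=[
    [0.005, 0.015, 0],
    [0.015, 0.045, 0],
    [0.028, 0.083, 0],
    [0.041, 0.121, 0],
    [0.054, 0.159, 0],
    [0.067, 0.196, 0],
    [0.08, 0.233, 0],
    [0.09, 0.261, 0],
    [0.094, 0.2745, 0],
    [0.094, 0.2745, -0.025],
    [0.094, 0.2745, -0.048],
    [0.094, 0.2745, -0.05],
  ],
  rotation=[
    [0, 0, 0],
    [0, 0, 0],
    [0, 0, 0],
    [0, 0, 0],
    [0, 0, 0],
    [0, 0, 0],
    [0, 0, 0],
    [0, 0, 0],
    [0, 0, 0],
    [0, 0, 0],
    [0, 0, 0],
    [0, 0, 0],
  ],
)

```text
clock: 41.37
position: [0.5365, 0.1041, 0.1478]
tcp_rot: [[-0.878, 0.479, -0.012], [0.479, 0.878, -0.002], [0.009, -0.007, -1.0]]
force: [-0.5, 0.2, -2.1]
width: 0.0582
grip_force: 64.4
```

send_rows(
  linear=[
    [0, 0, 0],
    [0, 0, -0.004],
    [0, 0, -0.008],
    [0, 0, -0.012],
    [0, 0, -0.016],
    [0, 0, -0.02],
    [0, 0, -0.024],
    [0, 0, -0.024],
  ],
  rotation=[
    [0, 0, 0],
    [0, 0, 0],
    [0, 0, 0],
    [0, 0, 0],
    [0, 0, 0],
    [0, 0, 0],
    [0, 0, 0],
    [0, 0, 0],
  ],
)

```text
clock: 42.03
position: [0.5391, 0.1045, 0.1302]
tcp_rot: [[-0.878, 0.479, -0.001], [0.479, 0.878, -0.0], [0.001, -0.001, -1.0]]
force: [-0.8, -0.6, -1.1]
width: 0.0579
grip_force: 64.4
```

send_rows(
  linear=[
    [0, 0, -0.008],
    [0, 0, -0.016],
    [0, 0, -0.024],
    [0, 0, -0.032],
    [0, 0, -0.04],
    [0, 0, -0.04],
  ],
  rotation=[
    [0, 0, 0],
    [0, 0, 0],
    [0, 0, 0],
    [0, 0, 0],
    [0, 0, 0],
    [0, 0, 0],
  ],
)

```text
clock: 42.53
position: [0.5384, 0.1044, 0.0885]
tcp_rot: [[-0.878, 0.479, -0.004], [0.479, 0.878, -0.001], [0.003, -0.002, -1.0]]
force: [0.5, 0.1, -1.1]
width: 0.0585
grip_force: 64.4
```

send_rows(
  linear=[
    [0, 0, 0],
    [0, 0, 0],
    [0, 0, 0],
    [0, 0, 0],
    [0, 0, 0],
    [0, 0, 0.03],
    [0, 0, 0.07],
    [0, 0, 0.11],
    [0, 0, 0.13],
    [0.0, -0.03, 0.13],
    [0.0, -0.065, 0.13],
    [0.0, -0.1, 0.13],
  ],
  rotation=[
    [0, 0, 0],
    [0, 0, 0],
    [0, 0, 0],
    [0, 0, 0],
    [0, 0, 0],
    [0, 0, 0],
    [0, 0, 0],
    [0, 0, 0],
    [0, 0, 0],
    [0, 0, 0],
    [0, 0, 0],
    [0, 0, 0],
  ],
  gripper=-1,
)

```text
clock: 43.53
position: [0.5398, 0.004, 0.2225]
tcp_rot: [[-0.879, 0.477, 0.002], [0.477, 0.879, -0.0], [-0.002, 0.001, -1.0]]
force: [0.6, -0.0, 0.4]
width: 0.0854
grip_force: 0.0
```

```bash
python3 - <<'E'
from h import *
rolls(LR[1:]); st()
a=imaging.camera("scene")[:,:,::-1];b=imaging.camera("top")[:,:,::-1]
def f(c,im,X,n=45):
    q=proj(c,X).astype(int);print(c,q-n); return cv2.resize(im[q[1]-n:q[1]+n,q[0]-n:q[0]+n],(400,400),interpolation=2)
cv2.imwrite("pics/k9.png",np.hstack([f("scene",a,[.54,.104,.08]),f("top",b,[.55,-.2,.012])]))
E
```

```text
c top+3mm [ 0.5948 -0.1642] 177.0
  scene 0.64 [ 0.5928 -0.1702]
d top+3mm [ 0.458  -0.2953] 128.5
  scene 0.46 [ 0.4718 -0.2935]
{'clock': 43.7333, 'position': [0.5396, 0.0039, 0.2215], 'tcp_rot': [[-0.8767, 0.4811, 0.0004], [0.4811, 0.8767, 0.0004], [-0.0002, 0.0006, -1.0]], 'force': [0.234, 0.2932, 0.7124], 'wrist_torque': [0.0441, 0.0029, -0.0321], 'width': 0.0854, 'grip_force': 0.0, 'joint_positions': [-3.2169, -4.2273, 81.0019, 0.0243, 103.2011, -64.4544]}
scene [217 130]
top [283 155]
```

View pics/k9.png

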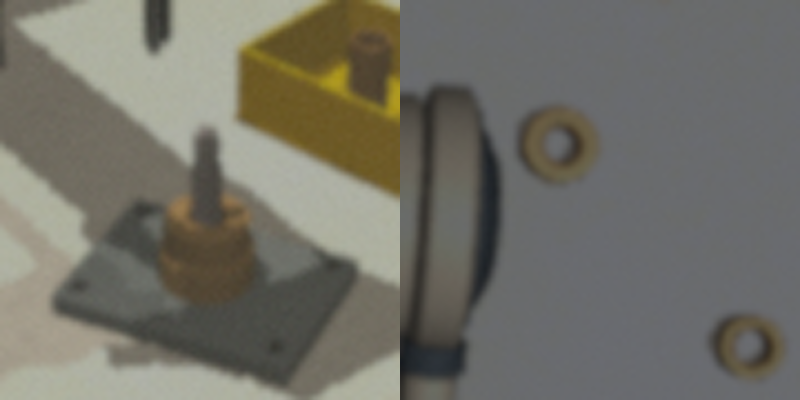

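B is on top of A, and C and D haven't moved. Next is C.

send_rows(
  linear=[
    [0.01, -0.03, 0],
    [0.022, -0.067, 0],
    [0.034, -0.105, 0],
    [0.045, -0.14, 0],
    [0.055, -0.169, 0],
    [0.055, -0.169, -0.04],
    [0.055, -0.169, -0.08],
    [0.055, -0.169, -0.12],
    [0.055, -0.169, -0.15],
    [0.055, -0.169, -0.16],
    [0.055, -0.169, -0.16],
  ],
  rotation=[
    [0, 0, 0],
    [0, 0, 0],
    [0, 0, 0],
    [0, 0, 0],
    [0, 0, 0],
    [0, 0, 0],
    [0, 0, 0],
    [0, 0, 0],
    [0, 0, 0],
    [0, 0, 0],
    [0, 0, 0],
  ],
)

```text
clock: 44.75
position: [0.5929, -0.1625, 0.0573]
tcp_rot: [[-0.878, 0.478, -0.007], [0.478, 0.878, 0.002], [0.007, -0.001, -1.0]]
force: [-1.7, -0.2, -0.3]
width: 0.0853
grip_force: 0.0
```

send_rows(
  linear=[
    [0, 0, -0.02],
    [0, 0, -0.04],
    [0, 0, -0.052],
    [0, 0, -0.058],
    [0, 0, -0.058],
    [0, 0, -0.058],
  ],
  rotation=[
    [0, 0, 0],
    [0, 0, 0],
    [0, 0, 0],
    [0, 0, 0],
    [0, 0, 0],
    [0, 0, 0],
  ],
)

```text
clock: 45.25
position: [0.5953, -0.1645, 0.0048]
tcp_rot: [[-0.878, 0.479, 0.002], [0.479, 0.878, -0.001], [-0.002, 0.0, -1.0]]
force: [-0.5, -1.2, 0.8]
width: 0.0852
grip_force: 0.0
```

send_rows(
  linear=[
    [0, 0, 0],
    [0, 0, 0],
    [0, 0, 0],
    [0, 0, 0],
    [0, 0, 0],
    [0, 0, 0],
    [0, 0, 0],
  ],
  rotation=[
    [0, 0, 0],
    [0, 0, 0],
    [0, 0, 0],
    [0, 0, 0],
    [0, 0, 0],
    [0, 0, 0],
    [0, 0, 0],
  ],
  gripper=-0.19,
)

```text
clock: 45.83
position: [0.5953, -0.1648, 0.0048]
tcp_rot: [[-0.878, 0.479, 0.002], [0.479, 0.878, -0.001], [-0.002, 0.0, -1.0]]
force: [-0.5, -0.3, 6.1]
width: 0.0511
grip_force: 14.3
```

send_rows(
  linear=[
    [0, 0, 0],
    [0, 0, 0],
    [0, 0, 0],
    [0, 0, 0],
    [0, 0, 0],
    [0, 0, 0],
    [0, 0, 0],
    [0, 0, 0],
    [0, 0, 0],
    [0, 0, 0],
    [0, 0, 0],
    [0, 0, 0],
  ],
  rotation=[
    [0, 0, 0],
    [0, 0, 0],
    [0, 0, -0.12],
    [0, 0, -0.24],
    [0, 0, -0.36],
    [0, 0, -0.48],
    [0, 0, -0.6],
    [0, 0, -0.72],
    [0, 0, -0.84],
    [0, 0, -0.96],
    [0, 0, -1.08],
    [0, 0, -1.2],
  ],
  gripper=-0.8,
)

```text
clock: 46.83
position: [0.5942, -0.1643, 0.0026]
tcp_rot: [[0.135, 0.991, -0.001], [0.991, -0.135, 0.0], [0.0, -0.001, -1.0]]
force: [0.3, -0.4, 0.1]
width: 0.0767
grip_force: 0.0
```

send_rows(
  linear=[
    [0, 0, 0],
    [0, 0, -0.001],
    [0, 0, -0.002],
    [0, 0, -0.002],
    [0, 0, -0.002],
    [0, 0, -0.002],
  ],
  rotation=[
    [0, 0, -0.12],
    [0, 0, -0.24],
    [0, 0, -0.36],
    [0, 0, -0.37],
    [0, 0, -0.37],
    [0, 0, -0.37],
  ],
)

```text
clock: 47.33
position: [0.5944, -0.1644, 0.001]
tcp_rot: [[0.476, 0.88, -0.0], [0.88, -0.476, 0.0], [-0.0, -0.001, -1.0]]
force: [0.1, -0.4, 0.4]
width: 0.0768
grip_force: 0.0
```

send_rows(
  linear=[
    [0, 0, 0],
    [0, 0, 0],
    [0, 0, 0],
    [0, 0, 0],
    [0, 0, 0],
    [0, 0, 0],
    [0, 0, 0],
    [0, 0, 0],
  ],
  rotation=[
    [0, 0, 0],
    [0, 0, 0],
    [0, 0, 0],
    [0, 0, 0],
    [0, 0, 0],
    [0, 0, 0],
    [0, 0, 0],
    [0, 0, 0],
  ],
  gripper=1,
)

```text
clock: 48.0
position: [0.595, -0.1646, 0.002]
tcp_rot: [[0.478, 0.878, 0.001], [0.878, -0.478, -0.0], [0.0, 0.001, -1.0]]
force: [-0.0, 0.3, 4.6]
width: 0.0496
grip_force: 62.7
```

send_rows(
  linear=[
    [0, 0, 0.005],
    [0, 0, 0.02],
    [0, 0, 0.05],
    [0, 0, 0.08],
    [0, 0, 0.11],
    [0, 0, 0.15],
    [0, 0, 0.19],
    [0, 0, 0.205],
    [0, 0, 0.205],
    [0, 0, 0.205],
  ],
  rotation=[
    [0, 0, 0],
    [0, 0, 0],
    [0, 0, 0],
    [0, 0, 0],
    [0, 0, 0],
    [0, 0, 0],
    [0, 0, 0],
    [0, 0, 0],
    [0, 0, 0],
    [0, 0, 0],
  ],
)

```text
clock: 48.83
position: [0.5947, -0.1645, 0.2067]
tcp_rot: [[0.479, 0.878, 0.001], [0.878, -0.479, -0.0], [0.0, 0.001, -1.0]]
force: [1.1, -0.4, -1.5]
width: 0.0499
grip_force: 62.3
```

To the post: (-0.0548, +0.269).

send_rows(
  linear=[
    [-0.003, 0.015, 0],
    [-0.009, 0.045, 0],
    [-0.016, 0.083, 0],
    [-0.024, 0.121, 0],
    [-0.032, 0.159, 0],
    [-0.04, 0.196, 0],
    [-0.047, 0.233, 0],
    [-0.052, 0.256, 0],
    [-0.055, 0.269, 0],
    [-0.055, 0.269, -0.025],
    [-0.055, 0.269, -0.045],
    [-0.055, 0.269, -0.048],
  ],
  rotation=[
    [0, 0, 0],
    [0, 0, 0],
    [0, 0, 0],
    [0, 0, 0],
    [0, 0, 0],
    [0, 0, 0],
    [0, 0, 0],
    [0, 0, 0],
    [0, 0, 0],
    [0, 0, 0],
    [0, 0, 0],
    [0, 0, 0],
  ],
)

```text
clock: 49.83
position: [0.5369, 0.1045, 0.1519]
tcp_rot: [[0.478, 0.878, -0.01], [0.878, -0.478, -0.002], [-0.006, -0.008, -1.0]]
force: [-1.1, 0.4, -1.6]
width: 0.0498
grip_force: 62.4
```

send_rows(
  linear=[
    [0, 0, 0],
    [0, 0, -0.004],
    [0, 0, -0.008],
    [0, 0, -0.012],
    [0, 0, -0.016],
    [0, 0, -0.02],
    [0, 0, -0.024],
    [0, 0, -0.024],
  ],
  rotation=[
    [0, 0, 0],
    [0, 0, 0],
    [0, 0, 0],
    [0, 0, 0],
    [0, 0, 0],
    [0, 0, 0],
    [0, 0, 0],
    [0, 0, 0],
  ],
)

```text
clock: 50.5
position: [0.5392, 0.1044, 0.1331]
tcp_rot: [[0.479, 0.878, -0.002], [0.878, -0.479, -0.0], [-0.001, -0.001, -1.0]]
force: [-0.6, 0.0, -1.7]
width: 0.0498
grip_force: 62.4
```

send_rows(
  linear=[
    [0, 0, -0.008],
    [0, 0, -0.016],
    [0, 0, -0.024],
    [0, 0, -0.032],
    [0, 0, -0.04],
    [0, 0, -0.042],
  ],
  rotation=[
    [0, 0, 0],
    [0, 0, 0],
    [0, 0, 0],
    [0, 0, 0],
    [0, 0, 0],
    [0, 0, 0],
  ],
)

```text
clock: 51.0
position: [0.5386, 0.1044, 0.0899]
tcp_rot: [[0.479, 0.878, -0.003], [0.878, -0.479, -0.0], [-0.002, -0.002, -1.0]]
force: [-0.3, -0.4, -1.0]
width: 0.0502
grip_force: 62.4
```

send_rows(
  linear=[
    [0, 0, 0],
    [0, 0, 0],
    [0, 0, 0],
    [0, 0, 0],
    [0, 0, 0],
    [0, 0, 0.03],
    [0, 0, 0.07],
    [0, 0, 0.11],
    [0, 0, 0.13],
    [-0.01, -0.03, 0.13],
    [-0.02, -0.065, 0.13],
    [-0.03, -0.1, 0.13],
  ],
  rotation=[
    [0, 0, 0],
    [0, 0, 0],
    [0, 0, 0],
    [0, 0, 0],
    [0, 0, 0],
    [0, 0, 0],
    [0, 0, 0],
    [0, 0, 0],
    [0, 0, 0],
    [0, 0, 0],
    [0, 0, 0],
    [0, 0, 0],
  ],
  gripper=-1,
)

```text
clock: 52.0
position: [0.5094, 0.004, 0.2233]
tcp_rot: [[0.477, 0.879, 0.002], [0.879, -0.477, -0.0], [0.001, 0.002, -1.0]]
force: [0.9, -0.6, 0.5]
width: 0.0851
grip_force: 0.0
```

```bash
python3 - <<'E'
from h import *
rolls(LR[2:]); st()
for d in nets.tip_of("scene","roll_c_mid")[:2]: print(d["conf"],d["location"],proj("scene",[.54,.1045,.082]))
E
```

```text
d top+3mm [ 0.4582 -0.2952] 126.5
  scene 0.63 [ 0.4636 -0.2935]
  scene 0.39 [0.5334 0.0988]
{'clock': 52.15, 'position': [0.5093, 0.0027, 0.223], 'tcp_rot': [[0.4819, 0.8762, 0.0014], [0.8762, -0.4819, -0.0003], [0.0004, 0.0014, -1.0]], 'force': [0.3863, 1.202, -0.4061], 'wrist_torque': [0.0075, -0.0265, 0.0138], 'width': 0.0853, 'grip_force': 0.0, 'joint_positions': [-3.5218, -8.9297, 85.196, -0.0116, 103.6504, 25.2849]}
0.71 [259.4, 191.5] [262.95820961 174.80213507]
```

send_rows(
  linear=[
    [-0.005, -0.03, 0],
    [-0.011, -0.065, 0],
    [-0.018, -0.105, 0],
    [-0.025, -0.145, 0],
    [-0.032, -0.185, 0],
    [-0.038, -0.225, 0],
    [-0.045, -0.265, 0],
    [-0.051, -0.299, 0],
    [-0.051, -0.299, -0.04],
    [-0.051, -0.299, -0.08],
    [-0.051, -0.299, -0.12],
    [-0.051, -0.299, -0.15],
  ],
  rotation=[
    [0, 0, 0],
    [0, 0, 0],
    [0, 0, 0],
    [0, 0, 0],
    [0, 0, 0],
    [0, 0, 0],
    [0, 0, 0],
    [0, 0, 0],
    [0, 0, 0],
    [0, 0, 0],
    [0, 0, 0],
    [0, 0, 0],
  ],
)

```text
clock: 53.2
position: [0.4584, -0.2929, 0.0685]
tcp_rot: [[0.478, 0.878, -0.002], [0.878, -0.478, 0.002], [0.001, -0.003, -1.0]]
force: [-0.6, -0.6, -1.3]
width: 0.0854
grip_force: 0.0
```

send_rows(
  linear=[
    [0, 0, -0.02],
    [0, 0, -0.04],
    [0, 0, -0.056],
    [0, 0, -0.066],
    [0, 0, -0.069],
    [0, 0, -0.069],
    [0, 0, -0.069],
  ],
  rotation=[
    [0, 0, 0],
    [0, 0, 0],
    [0, 0, 0],
    [0, 0, 0],
    [0, 0, 0],
    [0, 0, 0],
    [0, 0, 0],
  ],
)

```text
clock: 53.78
position: [0.4594, -0.2944, 0.0043]
tcp_rot: [[0.478, 0.878, 0.001], [0.878, -0.478, -0.001], [-0.0, 0.001, -1.0]]
force: [0.5, -0.1, 0.1]
width: 0.0858
grip_force: 0.0
```

send_rows(
  linear=[
    [0, 0, 0],
    [0, 0, 0],
    [0, 0, 0],
    [0, 0, 0],
    [0, 0, 0],
    [0, 0, 0],
    [0, 0, 0],
    [0, 0, 0],
  ],
  rotation=[
    [0, 0, 0],
    [0, 0, 0],
    [0, 0, 0],
    [0, 0, 0],
    [0, 0, 0],
    [0, 0, 0],
    [0, 0, 0],
    [0, 0, 0],
  ],
  gripper=0,
)

```text
clock: 54.45
position: [0.4589, -0.2948, 0.0044]
tcp_rot: [[0.479, 0.878, 0.001], [0.878, -0.479, -0.001], [-0.0, 0.001, -1.0]]
force: [-0.9, 2.0, 6.1]
width: 0.043
grip_force: 21.8
```

send_rows(
  linear=[
    [0, 0, 0],
    [0, 0, 0],
    [0, 0, 0],
    [0, 0, 0],
    [0, 0, 0],
    [0, 0, 0],
    [0, 0, 0],
    [0, 0, 0],
    [0, 0, 0],
    [0, 0, 0],
    [0, 0, 0],
    [0, 0, 0],
  ],
  rotation=[
    [0, 0, 0],
    [0, 0, 0],
    [0, 0, 0.12],
    [0, 0, 0.24],
    [0, 0, 0.36],
    [0, 0, 0.48],
    [0, 0, 0.6],
    [0, 0, 0.72],
    [0, 0, 0.84],
    [0, 0, 0.96],
    [0, 0, 1.08],
    [0, 0, 1.2],
  ],
  gripper=-0.6,
)

```text
clock: 55.45
position: [0.4583, -0.2943, 0.0027]
tcp_rot: [[-0.649, 0.76, -0.001], [0.76, 0.649, 0.0], [0.001, -0.0, -1.0]]
force: [1.4, 0.5, -0.3]
width: 0.068
grip_force: 0.0
```

send_rows(
  linear=[
    [0, 0, 0],
    [0, 0, -0.001],
    [0, 0, -0.001],
    [0, 0, -0.001],
    [0, 0, -0.001],
    [0, 0, -0.001],
  ],
  rotation=[
    [0, 0, 0.12],
    [0, 0, 0.24],
    [0, 0, 0.36],
    [0, 0, 0.37],
    [0, 0, 0.37],
    [0, 0, 0.37],
  ],
)

```text
clock: 55.95
position: [0.4584, -0.2944, 0.002]
tcp_rot: [[-0.876, 0.482, -0.0], [0.482, 0.876, 0.0], [0.0, 0.0, -1.0]]
force: [-0.4, 0.3, 0.6]
width: 0.0683
grip_force: 0.0
```

send_rows(
  linear=[
    [0, 0, 0],
    [0, 0, 0],
    [0, 0, 0],
    [0, 0, 0],
    [0, 0, 0],
    [0, 0, 0],
    [0, 0, 0],
    [0, 0, 0],
  ],
  rotation=[
    [0, 0, 0],
    [0, 0, 0],
    [0, 0, 0],
    [0, 0, 0],
    [0, 0, 0],
    [0, 0, 0],
    [0, 0, 0],
    [0, 0, 0],
  ],
  gripper=1,
)

```text
clock: 56.62
position: [0.4588, -0.2946, 0.0027]
tcp_rot: [[-0.878, 0.479, 0.001], [0.479, 0.878, -0.0], [-0.001, -0.0, -1.0]]
force: [-0.7, -0.5, 3.9]
width: 0.0412
grip_force: 61.0
```

send_rows(
  linear=[
    [0, 0, 0.005],
    [0, 0, 0.02],
    [0, 0, 0.05],
    [0, 0, 0.08],
    [0, 0, 0.11],
    [0, 0, 0.15],
    [0, 0, 0.19],
    [0, 0, 0.205],
    [0, 0, 0.205],
    [0, 0, 0.205],
  ],
  rotation=[
    [0, 0, 0],
    [0, 0, 0],
    [0, 0, 0],
    [0, 0, 0],
    [0, 0, 0],
    [0, 0, 0],
    [0, 0, 0],
    [0, 0, 0],
    [0, 0, 0],
    [0, 0, 0],
  ],
)

```text
clock: 57.45
position: [0.4587, -0.2946, 0.2079]
tcp_rot: [[-0.878, 0.479, 0.001], [0.479, 0.878, -0.001], [-0.001, -0.0, -1.0]]
force: [0.5, 1.1, -1.7]
width: 0.041
grip_force: 60.6
```

send_rows(
  linear=[
    [0.004, 0.018, 0],
    [0.01, 0.05, 0],
    [0.018, 0.087, 0],
    [0.026, 0.125, 0],
    [0.034, 0.165, 0],
    [0.042, 0.205, 0],
    [0.05, 0.245, 0],
    [0.058, 0.285, 0],
    [0.066, 0.323, 0],
    [0.073, 0.358, 0],
    [0.078, 0.385, 0],
    [0.081, 0.399, 0],
  ],
  rotation=[
    [0, 0, 0],
    [0, 0, 0],
    [0, 0, 0],
    [0, 0, 0],
    [0, 0, 0],
    [0, 0, 0],
    [0, 0, 0],
    [0, 0, 0],
    [0, 0, 0],
    [0, 0, 0],
    [0, 0, 0],
    [0, 0, 0],
  ],
)

```text
clock: 58.45
position: [0.5385, 0.1078, 0.2038]
tcp_rot: [[-0.879, 0.476, -0.005], [0.476, 0.879, 0.0], [0.005, -0.002, -1.0]]
force: [0.8, -0.0, -0.2]
width: 0.0409
grip_force: 60.7
```

send_rows(
  linear=[
    [0, 0, -0.02],
    [0, 0, -0.04],
    [0, 0, -0.048],
    [0, 0, -0.048],
    [0, 0, -0.052],
    [0, 0, -0.056],
    [0, 0, -0.06],
    [0, 0, -0.064],
    [0, 0, -0.068],
    [0, 0, -0.072],
    [0, 0, -0.072],
  ],
  rotation=[
    [0, 0, 0],
    [0, 0, 0],
    [0, 0, 0],
    [0, 0, 0],
    [0, 0, 0],
    [0, 0, 0],
    [0, 0, 0],
    [0, 0, 0],
    [0, 0, 0],
    [0, 0, 0],
    [0, 0, 0],
  ],
)

```text
clock: 59.37
position: [0.5392, 0.1045, 0.1342]
tcp_rot: [[-0.878, 0.479, -0.001], [0.479, 0.878, -0.0], [0.001, -0.001, -1.0]]
force: [0.1, -0.5, -0.7]
width: 0.0411
grip_force: 60.7
```

send_rows(
  linear=[
    [0, 0, -0.006],
    [0, 0, -0.012],
    [0, 0, -0.018],
    [0, 0, -0.024],
    [0, 0, -0.03],
    [0, 0, -0.03],
  ],
  rotation=[
    [0, 0, 0],
    [0, 0, 0],
    [0, 0, 0],
    [0, 0, 0],
    [0, 0, 0],
    [0, 0, 0],
  ],
)

```text
clock: 59.87
position: [0.5387, 0.1045, 0.1032]
tcp_rot: [[-0.878, 0.479, -0.003], [0.479, 0.878, -0.0], [0.002, -0.002, -1.0]]
force: [-0.1, -0.2, -0.5]
width: 0.041
grip_force: 60.7
```

View afterwards.

send_rows(
  linear=[
    [0, 0, 0],
    [0, 0, 0],
    [0, 0, 0],
    [0, 0, 0],
    [0, 0, 0],
    [0, 0, 0.03],
    [0, 0, 0.07],
    [0, 0, 0.1],
    [0, 0, 0.12],
    [-0.01, -0.03, 0.12],
    [-0.035, -0.06, 0.12],
    [-0.06, -0.09, 0.12],
  ],
  rotation=[
    [0, 0, 0],
    [0, 0, 0],
    [0, 0, 0],
    [0, 0, 0],
    [0, 0, 0],
    [0, 0, 0],
    [0, 0, 0],
    [0, 0, 0.1],
    [0, 0, 0.2],
    [0, 0, 0.3],
    [0, 0, 0.4],
    [0, 0, 0.5],
  ],
  gripper=-1,
)

```text
clock: 60.87
position: [0.4792, 0.0139, 0.2256]
tcp_rot: [[-1.0, -0.007, 0.001], [-0.007, 1.0, -0.0], [-0.001, -0.0, -1.0]]
force: [-1.0, -0.6, -0.8]
width: 0.0854
grip_force: 0.0
```

```bash
python3 - <<'E'
from h import *
st()
a=imaging.camera("scene")[:,:,::-1]
def f(c,im,X,n=45):
    q=proj(c,X).astype(int);print(c,q-n); return cv2.resize(im[q[1]-n:q[1]+n,q[0]-n:q[0]+n],(400,400),interpolation=2)
cv2.imwrite("pics/k10.png",np.hstack([f("scene",a,[.54,.104,.08]),f("scene",a,[.42,-.061,.05])]))
E
```

```text
{'clock': 60.8667, 'position': [0.4792, 0.0139, 0.2256], 'tcp_rot': [[-1.0, -0.0066, 0.0006], [-0.0066, 1.0, -0.0003], [-0.0006, -0.0003, -1.0]], 'force': [-0.9831, -0.6036, -0.7591], 'wrist_torque': [0.0269, -0.0795, 0.0112], 'width': 0.0854, 'grip_force': 0.0, 'joint_positions': [-2.3923, -13.4941, 88.9178, -0.014, 104.5411, -92.7734]}
scene [217 130]
scene [151 140]
```

View pics/k10.png

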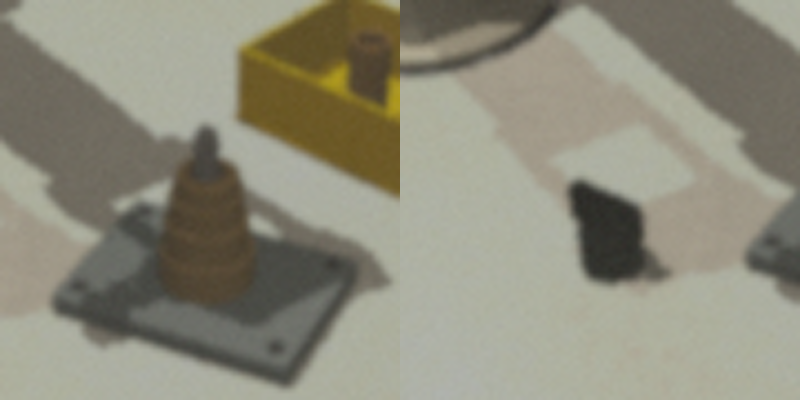

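All four rolls are stacked in order, and the knob stands upright at (610,230). Now I fetch it.

send_rows(
  linear=[
    [-0.02, -0.025, 0],
    [-0.04, -0.052, 0],
    [-0.055, -0.07, 0],
    [-0.0595, -0.0755, 0],
    [-0.0595, -0.0755, -0.03],
    [-0.0595, -0.0755, -0.06],
    [-0.0595, -0.0755, -0.09],
    [-0.0595, -0.0755, -0.12],
    [-0.0595, -0.0755, -0.14],
    [-0.0595, -0.0755, -0.14],
    [-0.0595, -0.0755, -0.14],
  ],
  rotation=[
    [0, 0, 0.1],
    [0, 0, 0.2],
    [0, 0, 0.287],
    [0, 0, 0.287],
    [0, 0, 0.287],
    [0, 0, 0.287],
    [0, 0, 0.287],
    [0, 0, 0.287],
    [0, 0, 0.287],
    [0, 0, 0.287],
    [0, 0, 0.287],
  ],
  gripper=-0.3,
)

```text
clock: 61.83
position: [0.4197, -0.0604, 0.0848]
tcp_rot: [[-0.959, -0.282, -0.002], [-0.282, 0.959, 0.001], [0.002, 0.001, -1.0]]
force: [1.0, 0.0, 0.2]
width: 0.0556
grip_force: 0.0
```

send_rows(
  linear=[
    [0, 0, -0.015],
    [0, 0, -0.03],
    [0, 0, -0.04],
    [0, 0, -0.044],
    [0, 0, -0.044],
    [0, 0, -0.044],
  ],
  rotation=[
    [0, 0, 0],
    [0, 0, 0],
    [0, 0, 0],
    [0, 0, 0],
    [0, 0, 0],
    [0, 0, 0],
  ],
)

```text
clock: 62.33
position: [0.4207, -0.061, 0.0424]
tcp_rot: [[-0.959, -0.283, 0.001], [-0.283, 0.959, -0.0], [-0.001, -0.001, -1.0]]
force: [0.0, 0.3, 0.7]
width: 0.0556
grip_force: 0.0
```

send_rows(
  linear=[
    [0, 0, 0],
    [0, 0, 0],
    [0, 0, 0],
    [0, 0, 0],
    [0, 0, 0],
    [0, 0, 0],
    [0, 0, 0],
    [0, 0, 0],
    [0, 0, 0],
    [0, 0, 0],
  ],
  rotation=[
    [0, 0, 0],
    [0, 0, 0],
    [0, 0, 0],
    [0, 0, 0],
    [0, 0, 0],
    [0, 0, 0],
    [0, 0, 0],
    [0, 0, 0],
    [0, 0, 0],
    [0, 0, 0],
  ],
  gripper=1,
)

```text
clock: 63.17
position: [0.4205, -0.061, 0.042]
tcp_rot: [[-0.959, -0.283, 0.001], [-0.283, 0.959, -0.0], [-0.001, -0.001, -1.0]]
force: [-0.1, 0.2, 4.9]
width: 0.0128
grip_force: 60.0
```

send_rows(
  linear=[
    [0, 0, 0.005],
    [0, 0, 0.02],
    [0, 0, 0.05],
    [0, 0, 0.08],
    [0, 0, 0.11],
    [0, 0, 0.14],
    [0, 0, 0.165],
    [0, 0, 0.18],
    [0, 0, 0.18],
    [0, 0, 0.18],
  ],
  rotation=[
    [0, 0, 0],
    [0, 0, 0],
    [0, 0, 0],
    [0, 0, 0],
    [0, 0, 0],
    [0, 0, 0],
    [0, 0, 0],
    [0, 0, 0],
    [0, 0, 0],
    [0, 0, 0],
  ],
)

```text
clock: 64.0
position: [0.4202, -0.061, 0.2212]
tcp_rot: [[-0.959, -0.283, 0.0], [-0.283, 0.959, -0.0], [-0.0, -0.0, -1.0]]
force: [-0.2, 0.9, -1.5]
width: 0.0129
grip_force: 59.2
```

send_rows(
  linear=[
    [0.01, 0.014, 0],
    [0.03, 0.042, 0],
    [0.053, 0.073, 0],
    [0.076, 0.105, 0],
    [0.098, 0.136, 0],
    [0.112, 0.155, 0],
    [0.1197, 0.1655, 0],
    [0.1197, 0.1655, 0],
    [0.1197, 0.1655, -0.015],
    [0.1197, 0.1655, -0.027],
    [0.1197, 0.1655, -0.027],
    [0.1197, 0.1655, -0.027],
  ],
  rotation=[
    [0, 0, 0],
    [0, 0, 0],
    [0, 0, 0],
    [0, 0, 0],
    [0, 0, 0],
    [0, 0, 0],
    [0, 0, 0],
    [0, 0, 0],
    [0, 0, 0],
    [0, 0, 0],
    [0, 0, 0],
    [0, 0, 0],
  ],
)

```text
clock: 65.0
position: [0.5386, 0.1037, 0.1923]
tcp_rot: [[-0.959, -0.282, -0.004], [-0.282, 0.959, -0.001], [0.004, 0.0, -1.0]]
force: [-0.2, -0.4, -0.1]
width: 0.0124
grip_force: 59.2
```

send_rows(
  linear=[
    [0, 0, -0.003],
    [0, 0, -0.006],
    [0, 0, -0.009],
    [0, 0, -0.012],
    [0, 0, -0.014],
    [0, 0, -0.014],
  ],
  rotation=[
    [0, 0, 0],
    [0, 0, 0],
    [0, 0, 0],
    [0, 0, 0],
    [0, 0, 0],
    [0, 0, 0],
  ],
)

```text
clock: 65.5
position: [0.5396, 0.1045, 0.1797]
tcp_rot: [[-0.959, -0.283, -0.001], [-0.283, 0.959, -0.0], [0.001, 0.0, -1.0]]
force: [0.1, 0.1, -1.2]
width: 0.0124
grip_force: 59.2
```

The bore is over the tip with no force. Now I twist and push.

send_rows(
  linear=[
    [0, 0, -0.0005],
    [0, 0, -0.001],
    [0, 0, -0.002],
    [0, 0, -0.003],
    [0, 0, -0.004],
    [0, 0, -0.005],
    [0, 0, -0.005],
  ],
  rotation=[
    [0, 0, 0.1],
    [0, 0, 0.2],
    [0, 0, 0.3],
    [0, 0, 0.4],
    [0, 0, 0.5],
    [0, 0, 0.5],
    [0, 0, 0.5],
  ],
)

```text
clock: 66.08
position: [0.5396, 0.1044, 0.1755]
tcp_rot: [[-0.708, -0.706, -0.0], [-0.706, 0.708, -0.0], [0.0, -0.0, -1.0]]
force: [-1.7, -1.0, 0.1]
width: 0.0122
grip_force: 59.5
```

send_rows(
  linear=[
    [0, 0, 0],
    [0, 0, -0.0005],
    [0, 0, -0.001],
    [0, 0, -0.002],
    [0, 0, -0.003],
    [0, 0, -0.004],
    [0, 0, -0.005],
    [0, 0, -0.006],
    [0, 0, -0.006],
    [0, 0, -0.006],
    [0, 0, -0.006],
  ],
  rotation=[
    [0, 0, -0.1],
    [0, 0, -0.2],
    [0, 0, -0.3],
    [0, 0, -0.4],
    [0, 0, -0.5],
    [0, 0, -0.6],
    [0, 0, -0.7],
    [0, 0, -0.8],
    [0, 0, -0.9],
    [0, 0, -1.0],
    [0, 0, -1.0],
  ],
)

```text
clock: 67.0
position: [0.5396, 0.1042, 0.1714]
tcp_rot: [[-0.975, 0.22, 0.001], [0.22, 0.975, -0.0], [-0.001, -0.0, -1.0]]
force: [-4.1, -2.2, 7.6]
width: 0.0124
grip_force: 60.4
```

send_rows(
  linear=[
    [0, 0, 0],
    [0, 0, -0.0005],
    [0, 0, -0.001],
    [0, 0, -0.002],
    [0, 0, -0.003],
    [0, 0, -0.004],
    [0, 0, -0.005],
    [0, 0, -0.005],
    [0, 0, -0.005],
    [0, 0, -0.005],
    [0, 0, -0.005],
  ],
  rotation=[
    [0, 0, 0.1],
    [0, 0, 0.2],
    [0, 0, 0.3],
    [0, 0, 0.4],
    [0, 0, 0.5],
    [0, 0, 0.6],
    [0, 0, 0.7],
    [0, 0, 0.8],
    [0, 0, 0.9],
    [0, 0, 1.0],
    [0, 0, 1.0],
  ],
)

```text
clock: 67.92
position: [0.5396, 0.1043, 0.1668]
tcp_rot: [[-0.705, -0.71, 0.002], [-0.71, 0.705, -0.0], [-0.001, -0.001, -1.0]]
force: [-3.8, -1.6, 8.2]
width: 0.0128
grip_force: 60.6
```

send_rows(
  linear=[
    [0, 0, 0],
    [0, 0, -0.0005],
    [0, 0, -0.001],
    [0, 0, -0.002],
    [0, 0, -0.003],
    [0, 0, -0.004],
    [0, 0, -0.004],
    [0, 0, -0.004],
    [0, 0, -0.004],
    [0, 0, -0.004],
    [0, 0, -0.004],
  ],
  rotation=[
    [0, 0, -0.1],
    [0, 0, -0.2],
    [0, 0, -0.3],
    [0, 0, -0.4],
    [0, 0, -0.5],
    [0, 0, -0.6],
    [0, 0, -0.7],
    [0, 0, -0.8],
    [0, 0, -0.9],
    [0, 0, -1.0],
    [0, 0, -1.0],
  ],
)

```text
clock: 68.83
position: [0.5395, 0.1041, 0.1625]
tcp_rot: [[-0.975, 0.22, 0.001], [0.22, 0.975, -0.001], [-0.001, -0.0, -1.0]]
force: [-5.5, -2.0, 8.8]
width: 0.0125
grip_force: 60.5
```

send_rows(
  linear=[
    [0, 0, 0],
    [0, 0, -0.0005],
    [0, 0, -0.001],
    [0, 0, -0.002],
    [0, 0, -0.003],
    [0, 0, -0.004],
    [0, 0, -0.004],
    [0, 0, -0.004],
    [0, 0, -0.004],
    [0, 0, -0.004],
    [0, 0, -0.004],
  ],
  rotation=[
    [0, 0, 0.1],
    [0, 0, 0.2],
    [0, 0, 0.3],
    [0, 0, 0.4],
    [0, 0, 0.5],
    [0, 0, 0.6],
    [0, 0, 0.7],
    [0, 0, 0.8],
    [0, 0, 0.9],
    [0, 0, 1.0],
    [0, 0, 1.0],
  ],
)

```text
clock: 69.75
position: [0.5395, 0.1044, 0.1589]
tcp_rot: [[-0.704, -0.71, 0.001], [-0.71, 0.704, -0.0], [-0.001, -0.001, -1.0]]
force: [-5.7, -2.1, 9.6]
width: 0.0129
grip_force: 60.7
```

send_rows(
  linear=[
    [0, 0, 0],
    [0, 0, -0.0005],
    [0, 0, -0.001],
    [0, 0, -0.002],
    [0, 0, -0.003],
    [0, 0, -0.003],
    [0, 0, -0.003],
    [0, 0, -0.003],
    [0, 0, -0.003],
    [0, 0, -0.003],
    [0, 0, -0.003],
  ],
  rotation=[
    [0, 0, -0.1],
    [0, 0, -0.2],
    [0, 0, -0.3],
    [0, 0, -0.4],
    [0, 0, -0.5],
    [0, 0, -0.6],
    [0, 0, -0.7],
    [0, 0, -0.8],
    [0, 0, -0.9],
    [0, 0, -1.0],
    [0, 0, -1.0],
  ],
)

```text
clock: 70.67
position: [0.5398, 0.1039, 0.1587]
tcp_rot: [[-0.975, 0.22, 0.004], [0.22, 0.975, -0.001], [-0.004, 0.0, -1.0]]
force: [-10.4, -4.6, 20.0]
width: 0.0127
grip_force: 62.2
```

It has stopped at 0.1587 m (home expected at 0.159) with the push risen to 20 N, so it is home. I'll ease off and release.

send_rows(
  linear=[
    [0, 0, 0.002],
    [0, 0, 0.004],
    [0, 0, 0.006],
    [0, 0, 0.006],
    [0, 0, 0.006],
  ],
  rotation=[
    [0, 0, 0.1],
    [0, 0, 0.2],
    [0, 0, 0.3],
    [0, 0, 0.3],
    [0, 0, 0.3],
  ],
)

```text
clock: 71.08
position: [0.5395, 0.1042, 0.1592]
tcp_rot: [[-0.997, -0.082, -0.001], [-0.082, 0.997, -0.001], [0.001, -0.001, -1.0]]
force: [-2.5, -2.5, -0.9]
width: 0.0123
grip_force: 59.5
```

send_rows(
  linear=[
    [0, 0, 0],
    [0, 0, 0],
    [0, 0, 0],
    [0, 0, 0],
    [0, 0, 0],
    [0, 0, 0.03],
    [0, 0, 0.07],
    [0, 0, 0.1],
    [-0.03, 0, 0.11],
    [-0.065, -0.01, 0.11],
    [-0.1, -0.02, 0.11],
    [-0.12, -0.03, 0.11],
  ],
  rotation=[
    [0, 0, 0],
    [0, 0, 0],
    [0, 0, 0],
    [0, 0, 0],
    [0, 0, 0],
    [0, 0, 0],
    [0, 0, 0],
    [0, 0, 0],
    [0, 0, 0],
    [0, 0, 0],
    [0, 0, 0],
    [0, 0, 0],
  ],
  gripper=-0.4,
)

```text
clock: 72.08
position: [0.4177, 0.0746, 0.2703]
tcp_rot: [[-0.996, -0.088, 0.001], [-0.088, 0.996, 0.0], [-0.001, 0.0, -1.0]]
force: [0.5, -0.2, 0.4]
width: 0.0599
grip_force: 0.0
```

```bash
python3 - <<'E'
from h import *
st()
a=imaging.camera("scene")[:,:,::-1]
q=proj("scene",[.54,.104,.08]).astype(int);n=50
cv2.imwrite("pics/k11.png",cv2.resize(a[q[1]-n:q[1]+n,q[0]-n:q[0]+n],(500,500),interpolation=2))
E
```

```text
{'clock': 72.0833, 'position': [0.4177, 0.0746, 0.2703], 'tcp_rot': [[-0.9962, -0.0875, 0.0013], [-0.0875, 0.9962, 0.0003], [-0.0014, 0.0002, -1.0]], 'force': [0.4867, -0.2162, 0.4196], 'wrist_torque': [-0.0206, -0.0261, -0.0059], 'width': 0.0599, 'grip_force': 0.0, 'joint_positions': [5.5168, -21.1401, 90.495, 0.0127, 110.5666, -89.5011]}
```

View pics/k11.png

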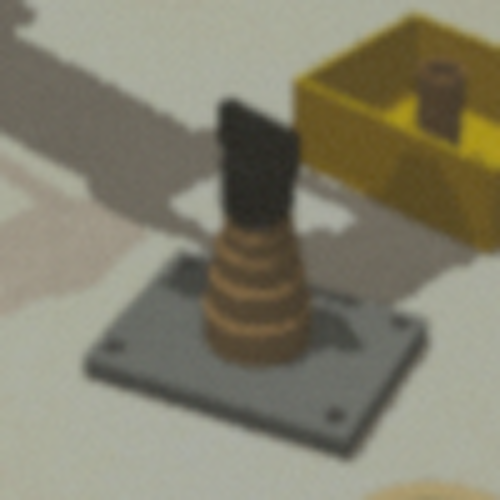

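The knob is upright and home over the four stacked rolls, the core is in the bin and the stand is flat. I'm handing in.

```bash
python3 -c "
from h import *
print(ctrl.job_done())"
```

```text
the job is handed in; nothing more can be done
None
```

The tape spindle is refilled and the job handed in at about 72 s: knob pushed fully home over all four rolls, largest at the bottom, and the core in the bin; no verdict was returned.

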